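# Turn the tea tins and put them away

## Robot

A 7-joint arm with a two-finger parallel gripper is mounted at the origin on the work surface. World frame = base frame: x ahead of the robot, y to its left, z up, the work surface at z = 0. Lengths are in m, angles in rad, forces in N, time in s.
With the tool pointing down it reaches from about 0.4 to 0.85 m from the base axis. Payload 4.5 kg.
Tool frame: the origin (TCP) lies between the finger pads; the fingertips stand r.tip_reach ahead of it and the grasp point (between the pads) lies 3 mm ahead of it (r.tip_reach is the distance from the TCP to the fingertips, in m); z points along the fingers, y is the line along which they close (so a half turn about z gives the same grasp; the last joint's range is limited). The gripper opens to 88 mm and grips with 3 to 60 N. Pads are 18 mm wide; open, the fingers measure 123 mm over their backs; the gripper's body (75 mm by 187 mm) begins 45 mm behind the grasp point.
Start: joints at [-1.254, 0.689, -0.195, 1.565, 0.157, 0.902, -0.215], TCP at [0.174, 0.6, 0.261] pointing down, gripper open.
Joint ranges: [-3.01, 3.01], [-0.46, 2.08], [-1.47, 1.51], [0.13, 2.56], [-1, 4.14], [0.04, 2.09], [-2.66, 2.66]. Speed limits (rad/s): [2.57, 2.57, 3.14, 3.14, 3.14, 3.14, 3.14].

## Interface

Orientations are given as a unit quaternion [x, y, z, w].
In Python, from plant import r gives the robot as it stands.
- The arm moves only by the tool step_arm, never from a script. Its argument "motion" is a list of rows, each an object with "dp": the shift along the tool's x, y, z in mm, a list of three; "twist": the turn, a rotation vector about the tool's x, y, z in rad, a list of three; "hand": the opening, from -1 (shut) to 1 (fully open). In form: [{"dp": [dx, dy, dz], "twist": [rx, ry, rz], "hand": hand}, ...]. A call has 1 to 5 rows; each row is the pose to reach, as a shift and turn from the pose commanded when the call began, along the tool's axes at that moment; what a row does not reach only later rows make up. A row lasts 1/8 s, in which the tool goes at most 62.5 mm and 10.7 degrees, less where a joint would pass 70% of its speed; a pose out of reach is approached as far as the arm can. A call with a gripper value outside its range is refused whole. The fingers move at their own pace and stop on an object; "force" is the grip in N (left out, the last holds). Time passes only in rows, so rows that repeat a pose let the fingers close. It gives the time, the measured TCP pose, the force, the opening and the grip force at its end, in the units of the state.
- r.get_state(): the state, without advancing time (a new reading comes with each control period).
- r.snapshot(name): name is "scene" or "side" or "wrist"; returns a dict with "pixels" (384x512x3 uint8, red, green, blue), "depth" (384x512 float32, m along the optical axis (not along the pixel's ray), 0 where there is no reading), "fx", "fy", "cx", "cy" (pixels), "D" ([k1, k2, p1, p2, k3] as OpenCV has them; the pictures are not rectified), "xyz" and "orientation" of the camera in the world; the wrist camera has in their place "mount" (4x4, takes a point from camera to tool coordinates, whose origin is the TCP and whose axes are the flange's). Camera axes: x right, y down, z forward; pixel columns grow to the right and rows downward; lengths in m; the calibration is good to about 2 mm. A picture is of the moment at which its call begins: read the wrist's pose just before it.
- r.finish_job(): hands the job in; it is judged then, once.
Trained networks look in the newest picture that a camera, given by its name, has taken for a name from the list of things; names that differ only in an ending like _2 or _b are one class to them, and where a whole thing is asked for, a point or a joint stands for the part that bears it (a point fixed in the world has none). Each returns a list of dicts, best first, with "score" (0 to 1); they miss things now and then, are a little off and sometimes report something else, mostly with a low value. They report only what shows in the picture. A call takes as long as a camera call. They do not tell look-alikes from the thing itself.
- r.search_frame(camera, thing): "at" ([x, y, z] in m, in the coordinates of the camera as it stood for that picture, good to about 4 mm: the middle of the surface that is visible of it).
The state is a dict: "clock": time; "q": joint angles; "qd": joint speeds; "joint_torque": joint torques, N m; "tool_pos": TCP position; "eef_rot": TCP orientation; "contact_force": force on the tool from outside, world axes, zero at the start; "moment": the same for the moment, N m; "opening": opening from 0.0 (shut) to 1.0 (fully open); "finger_force": force on a finger pad.
Only numpy, scipy, OpenCV 4.12 (cv2) and the standard library are available. Lean on these libraries where they do the work, as an engineer would, in place of code of your own. Each camera call takes 0.05 s, during which the arm holds its last target. There are 200 camera calls.

## Task

Put away the tea tins that stand out on the counter, one tin at a time and from the mildest tea to the strongest: white lid first, then green, then black (not all three may be out). Slide the tea station's clear cover back, turn each closed tin upside down for three seconds to loosen the settled leaves, then stand it upright in the station, centred on the coaster of its lid's colour. When all are in, slide the cover fully forward again over the row, and leave the teapots and other tea things where they are.

Things in the scene. Friction and masses are not known exactly. Their poses are not given: they have to be found in the camera images.
- tin_white: closed steel tea tin with a white lid: upright cylinder 62 mm in diameter, 62 mm tall (lid = top 14 mm), about 0.25 kg, centre of mass about 28 mm up. Origin: centre of its underside; z points from the bottom to the lid. May be absent (None).
- tin_green: closed steel tea tin with a green lid: upright cylinder 62 mm in diameter, 62 mm tall (lid = top 14 mm), about 0.25 kg, centre of mass about 28 mm up. Origin: centre of its underside; z points from the bottom to the lid. May be absent (None).
- tin_black: closed steel tea tin with a black lid: upright cylinder 62 mm in diameter, 62 mm tall (lid = top 14 mm), about 0.25 kg, centre of mass about 28 mm up. Origin: centre of its underside; z points from the bottom to the lid. May be absent (None).
- coaster_white: flat white disc, 74 mm across, 1 mm thick (a tin on it stands at the disc origin's height), on the station's floor board: the place of the white-lidded tin. Origin: centre of its underside, 12 mm above the counter. The three coasters lie in a row along the station's y, 100 mm apart, in an order that varies.
- coaster_green: flat green disc, 74 mm across, 1 mm thick (a tin on it stands at the disc origin's height), on the station's floor board: the place of the green-lidded tin. Origin: centre of its underside, 12 mm above the counter. The three coasters lie in a row along the station's y, 100 mm apart, in an order that varies.
- coaster_black: flat black disc, 74 mm across, 1 mm thick (a tin on it stands at the disc origin's height), on the station's floor board: the place of the black-lidded tin. Origin: centre of its underside, 12 mm above the counter. The three coasters lie in a row along the station's y, 100 mm apart, in an order that varies.
- station: fixed light-wood station. Origin: on the counter under the middle coaster; x points from its open front to its back, y along the row. Floor board 12 mm thick, x -70 to +200 mm, y +-210. Side walls 12 mm thick at y +-204 mm, 84 mm tall, x -60 to +200. Back board 62 mm tall at x 194. No front wall. A flat clear cover slides on the side walls; pushed fully back, it leaves the row open to above.
- cover (a joint): slide of the cover along the station's x (m): 0 = fully forward, closed over the row (hard stop), 0.14 = fully back, open. About 1.5 N of friction; stays where left. A clear plate 100 (x) by 420 (y) by 6 mm, its underside 84 mm above the counter; at 0 it spans station x -50 to +50 mm, with 10 mm of air above a standing tin.
- cover_pull (a point): top centre of the cover's steel pull: an upright bar 14 mm thick (station x), 60 mm wide (station y), 36 mm tall on the plate; its top is 126 mm above the counter. It moves with the cover; at joint value v it lies at station x = v - 10 mm.
- teapot_tall: silver teapot, belly 124 mm across, 172 mm tall, with a spout (+y) and handle (-y). Bystander, loose. Origin: centre of its underside, z up.
- teapot_low: smaller silver teapot, belly 112 mm across, 130 mm tall, spout +y, handle -y. Bystander, loose. Origin: centre of its underside, z up.
- tea_glass: green glass tumbler, 60 mm across, 80 mm tall. Bystander, loose. Origin: centre of its underside, z up.
- tea_cup: white mug, 76 mm across, 65 mm tall, handle at +y. Bystander, loose. Origin: centre of its underside, z up.
- sugar_bowl: blue bowl, 90 mm across, 50 mm tall. Bystander, loose. Origin: centre of its underside, z up.
- teaspoon: steel teaspoon, 130 mm long, lying flat. Bystander, loose.
Things that resemble listed ones, but are neither listed nor needed, are in the scene too. What is shaped like the tin_white but purple is not meant. What is shaped like the tin_black but purple is not meant.

How it is judged:
On the way, in this order (a step that is already met when the one before it is completed fails the run):
1. the white-lidded tin is upside down (its lid within 45 degrees of straight down) for two seconds (angle between tin_white's own z axis and vertical above 2.356 rad), for 2 s.
2. the white-lidded tin then stands upright on the white coaster, centred to 12 mm (horizontal distance between tin_white and coaster_white below 0.012 m and angle between tin_white's own z axis and vertical below 0.1 rad and z of tin_white in the frame of coaster_white between -0.006 and 0.006 m), for 0.2 s.
3. the green-lidded tin is upside down (its lid within 45 degrees of straight down) for two seconds (angle between tin_green's own z axis and vertical above 2.356 rad), for 2 s.
4. the green-lidded tin then stands upright on the green coaster, centred to 12 mm (horizontal distance between tin_green and coaster_green below 0.012 m and angle between tin_green's own z axis and vertical below 0.1 rad and z of tin_green in the frame of coaster_green between -0.006 and 0.006 m), for 0.2 s.
5. the black-lidded tin is upside down (its lid within 45 degrees of straight down) for two seconds (angle between tin_black's own z axis and vertical above 2.356 rad), for 2 s.
6. the black-lidded tin then stands upright on the black coaster, centred to 12 mm (horizontal distance between tin_black and coaster_black below 0.012 m and angle between tin_black's own z axis and vertical below 0.1 rad and z of tin_black in the frame of coaster_black between -0.006 and 0.006 m), for 0.2 s.
At the end, for the whole second after the job is handed in: Every tin that is present stands upright (within 0.1 rad), at rest, on the coaster of its lid's colour, centred to 12 mm, and the cover is closed (within 8 mm of its front stop) (all of step 2 and all of step 4 and all of step 6 and linear speed of each of tin_white, tin_green, tin_black below 0.02 m/s and value of joint cover below 0.008 m); the robot touches nothing.
It fails at once if a teapot, the glass, the mug or the bowl is tipped over (angle between any of teapot_tall, teapot_low, tea_glass, tea_cup, sugar_bowl's own z axis and vertical above 0.5 rad).
It fails at once if a teapot, the glass, the mug, the bowl or the spoon is shifted more than 5 cm (distance of any of teapot_tall, teapot_low, tea_glass, tea_cup, sugar_bowl, teaspoon from where it was at the start of the episode above 0.05 m).
Of tin_white, tin_green, tin_black only 2 to 3 are there at a start; the rules pass over those that are not, and their reading is None.
At some moment in a run one of tin_white, tin_green, tin_black may be knocked a few centimetres aside while the robot is not near it.
It also fails if it takes over 210 s, if anything falls off the work surface, if the arm or the gripper's body presses on something with over 40 N, if the wrist force passes 120 N, or if a joint passes its speed limit or range.

## Working session

There is one attempt and no reset: what is moved stays moved. The work goes in short steps, Python scripts to look and compute and a tool call to move; the robot and the scene stay as the last step left them, time stands still between calls to the robot, and variables do not carry over. Pictures are saved under pics/ and viewed, at most 14 in all, crops included, and the job is handed in when it is done.

Besides the shell and the picture viewer there is one more tool, called as name([rows], argument=value, ...), one row to a line, values as JSON. step_arm: Moves the arm, as the interface text tells. Its arguments: {"type":"object","properties":{"motion":{"type":"array"},"force":{"type":"number"}},"required":["motion"]}

```bash
ls; mkdir -p pics; cat > h.py <<'E'
import numpy as np,cv2
from scipy.spatial.transform import Rotation as R
from plant import r
def cam(name):
    s=r.get_state(); c=r.snapshot(name)
    if 'mount' in c:
        T=np.eye(4);T[:3,:3]=R.from_quat(s['eef_rot']).as_matrix();T[:3,3]=s['tool_pos'];M=T@np.array(c['mount'])
    else:
        M=np.eye(4);o=np.array(c['orientation']);M[:3,:3]=R.from_quat(o).as_matrix() if o.size==4 else o;M[:3,3]=c['xyz']
    c['M']=M;return c
def save(c,fn):cv2.imwrite('pics/'+fn,c['pixels'][:,:,::-1])
def px(c,P):
    p=np.linalg.inv(c['M'])@np.append(P,1)
    K=np.array([[c['fx'],0,c['cx']],[0,c['fy'],c['cy']],[0,0,1]])
    return cv2.projectPoints(p[None,:3],np.zeros(3),np.zeros(3),K,np.array(c['D'],float))[0].ravel()
def world(c,p):return (c['M']@np.append(p,1))[:3]
def cloud(c):
    K=np.array([[c['fx'],0,c['cx']],[0,c['fy'],c['cy']],[0,0,1]])
    h,w=c['depth'].shape;u,v=np.meshgrid(np.arange(w),np.arange(h))
    n=cv2.undistortPoints(np.stack([u,v],-1).reshape(-1,1,2).astype(float),K,np.array(c['D'],float)).reshape(h,w,2)
    d=c['depth'];P=np.dstack([n[...,0]*d,n[...,1]*d,d])
    return P@c['M'][:3,:3].T+c['M'][:3,3]
E
python3 - <<'E'
from h import *
s=r.get_state();print(s,r.tip_reach)
for n in ['scene','side','wrist']:
    c=cam(n);save(c,n+'0.png')
    print(n,c['M'].round(3).tolist())
    for t in ['tin_white','tin_green','tin_black','coaster_white','coaster_green','coaster_black','station','cover_pull','teapot_tall','teapot_low','tea_glass','tea_cup','sugar_bowl','teaspoon']:
        for d in r.search_frame(n,t)[:4]:
            w=world(c,d['at']);print(n,t,round(d['score'],2),w.round(3),px(c,w).round())
E
```

```text
pics
{'clock': 0.0, 'q': array([-1.25420033,  0.68998549, -0.19452769,  1.56631128,  0.15728939,
        0.9025064 , -0.21509731]), 'qd': array([ 0.00078425,  0.00017767,  0.00071038, -0.00011647, -0.00069495,
        0.00101734, -0.00027864]), 'joint_torque': array([-4.05141282e-05, -5.27558577e+01, -1.26726609e+00, -1.53433031e+01,
       -5.26997913e-02,  6.54693649e-03,  1.65887905e-04]), 'tool_pos': array([0.17427444, 0.59960674, 0.25991813]), 'eef_rot': array([ 1.40884143e-01,  9.90025672e-01, -9.06865805e-04, -7.10596803e-05]), 'contact_force': array([-0.65014293, -0.47167565,  0.71448342]), 'moment': array([-0.02650019, -0.04155039,  0.03611216]), 'finger_force': 0.0, 'opening': 0.9966379791670991} 0.022
scene [[-0.517, 0.616, -0.594, 1.281], [0.856, 0.373, -0.358, 0.527], [0.001, -0.694, -0.72, 0.975], [0.0, 0.0, 0.0, 1.0]]
scene tin_white 0.76 [ 0.426 -0.377  0.049] [176. 136.]
scene tin_white 0.52 [ 0.312 -0.331  0.048] [202. 126.]
scene tin_black 0.57 [ 0.515 -0.232  0.054] [191. 159.]
scene tin_black 0.55 [ 0.525 -0.111  0.057] [215. 172.]
scene coaster_green 0.71 [ 0.42
[... 1310 characters left out ...]
e teapot_low 0.15 [0.59  0.202 0.013] [265. 194.]
side tea_glass 0.91 [ 0.712 -0.173  0.056] [305. 260.]
side tea_cup 0.87 [ 0.582 -0.47   0.03 ] [273. 342.]
side tea_cup 0.66 [ 0.71  -0.337  0.107] [312. 291.]
side sugar_bowl 0.58 [0.435 0.675 0.034] [228. 123.]
side teaspoon 0.6 [0.525 0.263 0.088] [249. 171.]
side teaspoon 0.53 [ 0.785 -0.146  0.012] [323. 260.]
wrist [[0.278, 0.918, 0.283, 0.101], [0.961, -0.266, -0.082, 0.622], [0.0, 0.295, -0.955, 0.385], [0.0, 0.0, 0.0, 1.0]]
wrist station 0.59 [0.374 0.453 0.064] [189. 353.]
wrist cover_pull 0.59 [0.353 0.398 0.088] [134. 366.]
wrist sugar_bowl 0.92 [0.464 0.653 0.033] [352. 354.]
wrist sugar_bowl 0.66 [0.358 0.4   0.088] [137. 370.]
```

View pics/scene0.png

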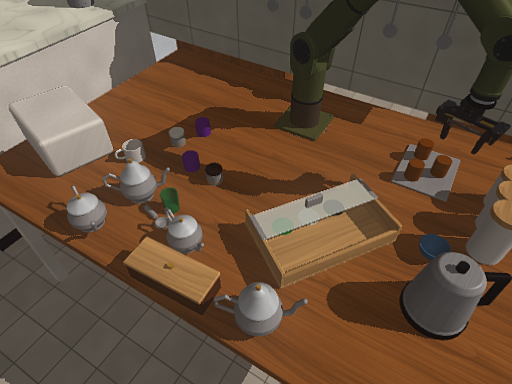

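View pics/side0.png

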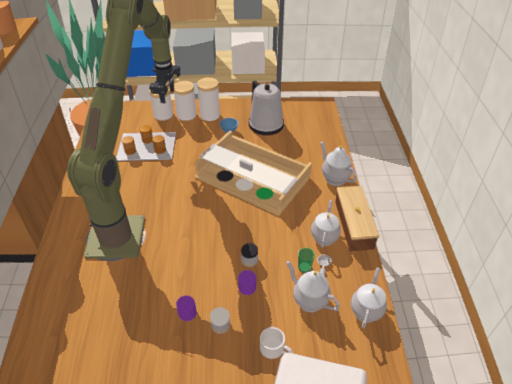

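Tins out: white-lidded at scene (177,137) / side (220,320), and black-lidded at scene (214,173) / side (249,255). No green-lidded tin shows; the green object at scene (170,200) is the glass. Look-alikes are the purple tins at scene (203,127) and (191,160), plus the mug at (132,151). The station's coasters in the side view are black (225,176), white (244,185) and green (264,193), with the pull at (246,165).

```bash
cat >> h.py <<'E'
def fitcirc(P):
    A=np.c_[2*P[:,:2],np.ones(len(P))];s=np.linalg.lstsq(A,(P[:,:2]**2).sum(1),rcond=None)[0]
    return s[:2],np.sqrt(s[2]+s[:2]@s[:2])
def near(c,xy,rad,z0,z1):
    P=cloud(c);m=(np.hypot(P[...,0]-xy[0],P[...,1]-xy[1])<rad)&(P[...,2]>z0)&(P[...,2]<z1)&(c['depth']>0)
    return P[m],c['pixels'][m]
E
python3 - <<'E'
from h import *
print([a for a in dir(r) if a[0]!='_'])
ims=[]
for n in ['scene','side']:
    c=cam(n)
    for nm,xy in [('W',(.42,-.375)),('B',(.525,-.115))]:
        P,C=near(c,xy,.05,.02,.09); 
        top=P[P[:,2]>np.percentile(P[:,2],97)-.006]
        print(n,nm,len(P),'top z',np.median(top[:,2]).round(4),'mid',((top.min(0)+top.max(0))/2).round(4),'ext',(top.max(0)-top.min(0)).round(3))
        u,v=px(c,[*xy,.04]).astype(int)
        ims.append(cv2.resize(c['pixels'][v-30:v+30,u-30:u+30],(300,300),interpolation=cv2.INTER_CUBIC))
    P,C=near(c,(.53,.3),.3,.1,.14)
    print(n,'pull',len(P),P.mean(0).round(4),np.percentile(P[:,2],[5,95]).round(4))
    P,C=near(c,(.51,.27),.15,.005,.022);C=C.astype(int)
    hsv=cv2.cvtColor(C[None].astype(np.uint8),cv2.COLOR_RGB2HSV)[0].astype(int)
    for nm,m in [('black',hsv[:,2]<60),('white',(hsv[:,1]<60)&(hsv[:,2]>130)),('green',(abs(hsv[:,0]-65)<20)&(hsv[:,1]>100))]:
        Q=P[m]
        if len(Q)>10: Q=Q[np.linalg.norm(Q-np.median(Q,0),axis=1)<.045];print(n,nm,len(Q),((Q.min(0)+Q.max(0))/2).round(4),Q.mean(0).round(4),(Q.max(0)-Q.min(0)).round(3))
cv2.imwrite('pics/crops.png',np.vstack([np.hstack(ims[:2]),np.hstack(ims[2:])])[:,:,::-1])
E
```

```text
['Unreachable', 'finish_job', 'get_state', 'search_frame', 'snapshot', 'tip_reach']
scene W 225 top z 0.063 mid [ 0.4117 -0.3863  0.064 ] ext [0.061 0.059 0.008]
scene B 280 top z 0.0635 mid [ 0.5144 -0.1252  0.0644] ext [0.061 0.06  0.009]
scene pull 145 [0.516  0.2758 0.1186] [0.1033 0.1287]
scene black 13 [0.4373 0.3432 0.0128] [0.4388 0.3457 0.0139] [0.031 0.021 0.009]
scene white 15 [0.5226 0.2822 0.0136] [0.5223 0.2873 0.0136] [0.052 0.035 0.007]
scene green 15 [0.601  0.2323 0.0142] [0.6023 0.2335 0.0135] [0.024 0.018 0.007]
side W 388 top z 0.0624 mid [ 0.4156 -0.3877  0.0638] ext [0.06  0.062 0.008]
side B 305 top z 0.063 mid [ 0.5164 -0.1256  0.0652] ext [0.057 0.061 0.009]
side pull 89 [0.5136 0.2709 0.1154] [0.1015 0.1268]
side black 113 [0.4226 0.3226 0.0119] [0.4227 0.3209 0.0111] [0.065 0.063 0.014]
side white 152 [0.5058 0.2631 0.013 ] [0.5054 0.2636 0.0113] [0.068 0.074 0.016]
side green 146 [0.5873 0.2086 0.0127] [0.5873 0.2082 0.0112] [0.067 0.071 0.015]
```

View pics/crops.png

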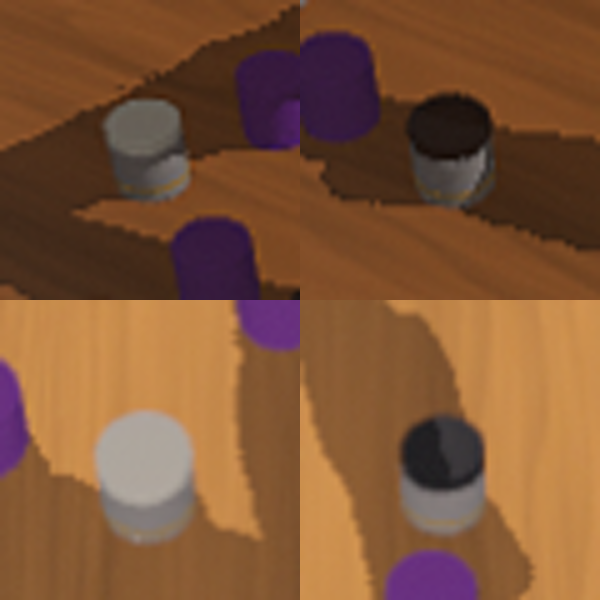

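Both chosen tins have steel bodies with a white and a black lid; their neighbours are purple. They stand upright with tops at about 63 mm. I'm moving above the station for a close look.

step_arm([
  {"dp":[-206,-117,-40],"twist":[0,0,0],"hand":1},
  {"dp":[-206,-117,-40],"twist":[0,0,0],"hand":1},
  {"dp":[-206,-117,-40],"twist":[0,0,0],"hand":1},
  {"dp":[-206,-117,-40],"twist":[0,0,0],"hand":1},
  {"dp":[-206,-117,-40],"twist":[0,0,0],"hand":1},
])

```text
clock: 2.98
tool_pos: [0.3441, 0.4265, 0.3014]
eef_rot: [0.146, 0.989, -0.0, 0.002]
contact_force: [0.0, -0.3, 0.7]
opening: 0.995
finger_force: 0.0
```

step_arm([
  {"dp":[-206,-117,0],"twist":[0,0,0.323],"hand":1},
  {"dp":[-206,-117,0],"twist":[0,0,0.323],"hand":1},
  {"dp":[-206,-117,0],"twist":[0,0,0.323],"hand":1},
  {"dp":[-206,-117,0],"twist":[0,0,0.323],"hand":1},
  {"dp":[-206,-117,0],"twist":[0,0,0.323],"hand":1},
])

```text
clock: 3.6
tool_pos: [0.5074, 0.2572, 0.3004]
eef_rot: [0.302, 0.953, -0.001, 0.001]
contact_force: [0.1, 0.9, 0.1]
opening: 1.003
finger_force: 0.0
```

```bash
cat >> h.py <<'E'
import json
def log():
    s=r.get_state();open('log.jsonl','a').write(json.dumps([list(map(float,s[k])) for k in('q','tool_pos','eef_rot')])+'\n');return s
def st(s=None):
    s=s or log();Rm=R.from_quat(s['eef_rot']).as_matrix()
    print('t',round(s['clock'],2),'p',s['tool_pos'].round(4),'q',s['q'].round(2),'F',s['contact_force'].round(1),'op',round(s['opening'],3),'ff',round(s['finger_force'],1))
    print('axes x,y,z',Rm.T.round(3).tolist());return s
def delta(p,Rt=None):
    s=r.get_state();A=R.from_quat(s['eef_rot'])
    d=A.inv().apply(np.array(p)-s['tool_pos'])*1000
    w=(A.inv()*Rt).as_rotvec() if Rt is not None else np.zeros(3)
    print('dp',d.round(1),'twist',w.round(3),'rows',max(np.linalg.norm(d)/62.5,np.degrees(np.linalg.norm(w))/10.7).round(1))
E
python3 - <<'E'
from h import *
st();c=cam('wrist');save(c,'w1.png')
P=cloud(c);m=(P[...,2]>.1)&(P[...,2]<.14)&(c['depth']>0)&(np.hypot(P[...,0]-.51,P[...,1]-.27)<.15)
Q=P[m];t=Q[Q[:,2]>.12];print('pull top',len(t),t.mean(0).round(4),cv2.minAreaRect((t[:,:2]*1000).astype(np.float32)))
P_,C=P[(P[...,2]<.022)&(P[...,2]>.005)],c['pixels'][(P[...,2]<.022)&(P[...,2]>.005)]
for t in ['coaster_white','coaster_green','coaster_black','cover_pull']:
    for d in r.search_frame('wrist',t)[:3]:
        w=world(c,d['at']);print(t,round(d['score'],2),w.round(4),px(c,w).round())
E
```

```text
t 3.6 p [0.5074 0.2572 0.3004] q [-0.47  0.56 -0.14  1.69  0.1   0.89  0.31] F [0.1 0.9 0.1] op 1.003 ff 0.0
axes x,y,z [[-0.818, 0.575, -0.002], [0.575, 0.818, -0.001], [0.001, -0.002, -1.0]]
pull top 834 [0.5106 0.2766 0.1258] ((511.84796142578125, 276.14031982421875), (13.628315925598145, 59.010440826416016), 55.474117279052734)
coaster_white 0.55 [0.4927 0.2982 0.0868] [280. 137.]
coaster_white 0.45 [0.5238 0.3375 0.0527] [321. 136.]
coaster_white 0.42 [0.4869 0.2363 0.0106] [235. 154.]
coaster_black 0.68 [0.4043 0.2974 0.0162] [235.  70.]
cover_pull 0.76 [0.4941 0.296  0.0871] [279. 140.]
```

View pics/w1.png

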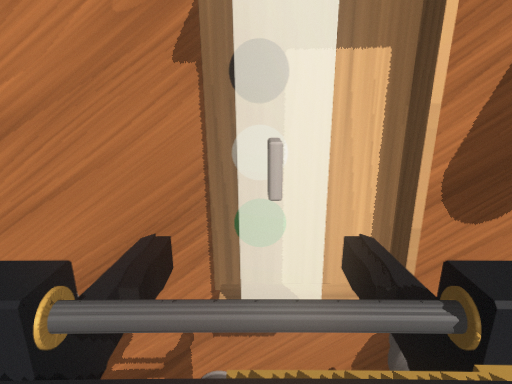

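The wrist view shows the pull at (275,168), and the coasters under the clear plate: black (260,70), white (260,152), green (260,222). The cover starts about 2 cm open. I'll grip the pull and slide it back.

step_arm([
  {"dp":[8,18,60],"twist":[0,0,-0.01],"hand":0},
  {"dp":[8,18,120],"twist":[0,0,-0.01],"hand":0},
  {"dp":[8,18,160],"twist":[0,0,-0.01],"hand":0},
  {"dp":[8,18,180],"twist":[0,0,-0.01],"hand":0},
  {"dp":[8,18,180],"twist":[0,0,-0.01],"hand":0},
], force=20)

```text
clock: 4.47
tool_pos: [0.5065, 0.2809, 0.1194]
eef_rot: [0.292, 0.956, -0.001, -0.001]
contact_force: [-0.8, 0.4, 0.4]
opening: 0.501
finger_force: 0.0
```

step_arm([
  {"dp":[0,0,0],"twist":[0,0,0],"hand":-0.8},
  {"dp":[0,0,0],"twist":[0,0,0],"hand":-0.8},
  {"dp":[0,0,0],"twist":[0,0,0],"hand":-0.8},
  {"dp":[0,0,0],"twist":[0,0,0],"hand":-0.8},
])

```text
clock: 4.97
tool_pos: [0.5086, 0.2798, 0.1215]
eef_rot: [0.294, 0.956, 0.0, 0.0]
contact_force: [-1.4, -0.5, 5.4]
opening: 0.156
finger_force: 20.0
```

step_arm([
  {"dp":[0,25,0],"twist":[0,0,0],"hand":-0.8},
  {"dp":[0,50,0],"twist":[0,0,0],"hand":-0.8},
  {"dp":[0,80,0],"twist":[0,0,0],"hand":-0.8},
  {"dp":[0,105,0],"twist":[0,0,0],"hand":-0.8},
  {"dp":[0,115,0],"twist":[0,0,0],"hand":-0.8},
])

```text
clock: 5.6
tool_pos: [0.5733, 0.3738, 0.1214]
eef_rot: [0.294, 0.956, -0.002, 0.0]
contact_force: [-8.8, -11.0, 19.2]
opening: 0.156
finger_force: 20.0
```

```bash
python3 -c "
from h import *
st()"
```

```text
t 5.6 p [0.5733 0.3738 0.1214] q [-0.59  0.93 -0.11  1.47  0.13  0.75  0.22] F [ -8.8 -11.   19.2] op 0.156 ff 20.0
axes x,y,z [[-0.827, 0.562, -0.001], [0.562, 0.827, -0.003], [-0.001, -0.003, -1.0]]
```

step_arm([
  {"dp":[0,-2,0],"twist":[0,0,0],"hand":0.2},
  {"dp":[0,-2,0],"twist":[0,0,0],"hand":0.2},
  {"dp":[0,-2,0],"twist":[0,0,0],"hand":0.2},
])

```text
clock: 5.98
tool_pos: [0.5715, 0.3733, 0.1205]
eef_rot: [0.293, 0.956, 0.0, -0.0]
contact_force: [0.7, 1.0, 0.5]
opening: 0.471
finger_force: 0.0
```

step_arm([
  {"dp":[0,0,-50],"twist":[0,0,0],"hand":1},
  {"dp":[-30,-40,-110],"twist":[0,0,0],"hand":1},
  {"dp":[-40,-90,-150],"twist":[0,0,0],"hand":1},
  {"dp":[-50,-130,-180],"twist":[0,0,0],"hand":1},
  {"dp":[-50,-130,-180],"twist":[0,0,0],"hand":1},
])

```text
clock: 6.6
tool_pos: [0.5412, 0.2339, 0.3038]
eef_rot: [0.296, 0.955, 0.001, 0.002]
contact_force: [0.7, 0.4, 0.2]
opening: 0.998
finger_force: 0.0
```

```bash
cat >> h.py <<'E'
def coasters(c):
    P=cloud(c);m=(P[...,2]<.025)&(P[...,2]>.004)&(c['depth']>0)&(np.hypot(P[...,0]-.506,P[...,1]-.264)<.16)
    h=cv2.cvtColor(c['pixels'],cv2.COLOR_RGB2HSV).astype(int)
    out={}
    for nm,k in [('black',h[...,2]<70),('white',(h[...,1]<50)&(h[...,2]>120)),('green',(abs(h[...,0]-65)<22)&(h[...,1]>90))]:
        mk=cv2.morphologyEx((m&k).astype(np.uint8),cv2.MORPH_OPEN,np.ones((3,3)))
        n,l,s,_=cv2.connectedComponentsWithStats(mk)
        if n<2: continue
        i=1+s[1:,4].argmax();Q=P[l==i];cn=cv2.findContours((l==i).astype(np.uint8),0,1)[0][0][:,0]
        B=P[cn[:,1],cn[:,0]]
        out[nm]=Q.mean(0);print(nm,len(Q),'mean',Q.mean(0).round(4),'circ',fitcirc(B),s[i][:4])
    return out
E
python3 - <<'E'
from h import *
st();c=cam('wrist');save(c,'w2.png')
coasters(c);print('side');coasters(cam('side'))
P=cloud(c);t=P[(P[...,2]>.12)&(P[...,2]<.14)&(c['depth']>0)];print('pull',len(t),cv2.minAreaRect((t[:,:2]*1000).astype(np.float32)) if len(t) else 0)
for n in ['scene','side']:
    c=cam(n)
    for nm,xy in [('W',(.414,-.387)),('B',(.515,-.125))]:
        P,C=near(c,xy,.07,.055,.075);print(n,nm,((P.min(0)+P.max(0))/2).round(4))
E
```

```text
t 6.6 p [0.5412 0.2339 0.3038] q [-0.4   0.59 -0.15  1.63  0.1   0.93  0.38] F [0.7 0.4 0.2] op 0.998 ff 0.0
axes x,y,z [[-0.825, 0.566, -0.004], [0.566, 0.825, 0.002], [0.005, -0.0, -1.0]]
black 3222 mean [0.4208 0.3212 0.0131] circ (array([0.42141826, 0.32063984]), np.float64(0.035459724176731953)) [230   0  60  67]
white 2556 mean [0.5033 0.2643 0.0132] circ (array([0.50392484, 0.26381097]), np.float64(0.03578464460089804)) [231  91  56  58]
green 2067 mean [0.5858 0.2078 0.0133] circ (array([0.58644876, 0.20756372]), np.float64(0.03570961003005415)) [233 169  52  50]
side
black 93 mean [0.4198 0.3225 0.011 ] circ (array([0.41972809, 0.32198739]), np.float64(0.025601054714644893)) [218 171  13   9]
white 156 mean [0.5072 0.2669 0.0111] circ (array([0.50679254, 0.26799458]), np.float64(0.033661802424839196)) [237 178  16  12]
green 137 mean [0.5882 0.2079 0.0113] circ (array([0.58749021, 0.20815924]), np.float64(0.030688684526786244)) [256 188  16  11]
pull 1020 ((577.0144653320312, 370.50604248046875), (14.555996894836426, 58.64577102661133), 55.2545280456543)
scene W [ 0.4137 -0.3871  0.0613]
scene B [ 0.5154 -0.1238  0.0624]
side W [ 0.4154 -0.3881  0.0627]
side B [ 0.5164 -0.1247  0.0628]
```

View pics/w2.png

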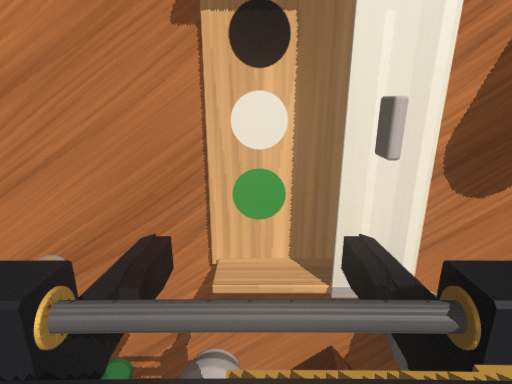

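```bash
cat > fit.py <<'E'
from h import *
import itertools
from scipy.optimize import least_squares
AX='zyzyzyz'
def fk(q,s,th):
    # th: x,z offset for each of 7 links, phi
    p=np.zeros(3);A=R.identity();L=th[:14].reshape(7,2)
    for i in range(7):
        A=A*R.from_euler(AX[i],s[i]*q[i])
        p=p+A.apply([L[i,0],0,L[i,1]])
    return p,A*R.from_euler('z',th[14])
def data():
    D=[json.loads(l) for l in open('log.jsonl')]
    D.append([[-1.25420033,.68998549,-.19452769,1.56631128,.15728939,.9025064,-.21509731],[.17427444,.59960674,.25991813],[1.40884143e-01,9.90025672e-01,-9.06865805e-04,-7.10596803e-05]])
    return D
x0=np.zeros(15);x0[[1,3,5,7,9,11,13]]=[.3,0.,.45,0,.4,0,.2]
def res(th,s,D):
    o=[]
    for q,p,e in D:
        a,A=fk(q,s,th);o+=list((a-p)/.003)+list((A.inv()*R.from_quat(e)).as_rotvec()/.005)
    return np.r_[o,(th[:14]-x0[:14])/.3*.2]
if __name__=='__main__':
    D=data();best=[]
    for s in itertools.product([1,-1],repeat=4):
        s=[s[0],1,s[1],1,s[2],1,s[3]]
        for ph in (0,1.57,3.14,-1.57):
            x=x0.copy();x[14]=ph;f=least_squares(res,x,args=(s,D));best.append((f.cost,s,f.x))
    best.sort(key=lambda b:b[0])
    for b in best[:4]:print(b[0],b[1],b[2].round(3))
    json.dump([best[0][1],best[0][2].tolist()],open('kin.json','w'))
E
python3 fit.py
```

```text
0.3575002392205409 [-1, 1, -1, 1, -1, 1, -1] [ 0.166  0.165 -0.078  0.058  0.084  0.508 -0.16  -0.032  0.166  0.368
  0.137 -0.038  0.03   0.162  1.571]
0.35750023922101065 [-1, 1, -1, 1, -1, 1, -1] [ 0.166  0.165 -0.078  0.058  0.084  0.508 -0.16  -0.032  0.166  0.368
  0.137 -0.038  0.03   0.162  1.571]
0.3575002392219287 [-1, 1, -1, 1, -1, 1, -1] [ 0.166  0.165 -0.078  0.058  0.084  0.508 -0.16  -0.032  0.166  0.368
  0.137 -0.038  0.03   0.162  1.571]
0.357500239226935 [-1, 1, -1, 1, -1, 1, -1] [ 0.166  0.165 -0.078  0.058  0.084  0.508 -0.16  -0.032  0.166  0.368
  0.137 -0.038  0.03   0.162  1.571]
```

step_arm([
  {"dp":[-100,-225,-30],"twist":[0,0,0],"hand":1},
  {"dp":[-100,-225,-30],"twist":[0,0,0],"hand":1},
  {"dp":[-100,-225,-30],"twist":[0,0,0],"hand":1},
  {"dp":[-100,-225,-30],"twist":[0,0,0],"hand":1},
  {"dp":[-100,-225,-30],"twist":[0,0,0],"hand":1},
])

```text
clock: 7.42
tool_pos: [0.4963, -0.0091, 0.3299]
eef_rot: [0.297, 0.955, -0.001, -0.001]
contact_force: [0.3, -0.3, 0.3]
opening: 0.998
finger_force: 0.0
```

```bash
python3 -c "
from h import *
st()"
```

```text
t 7.42 p [ 0.4963 -0.0091  0.3299] q [ 0.03  0.43 -0.16  1.85  0.09  0.87  0.79] F [ 0.3 -0.3  0.3] op 0.998 ff 0.0
axes x,y,z [[-0.823, 0.568, 0.0], [0.568, 0.823, -0.003], [-0.002, -0.002, -1.0]]
```

step_arm([
  {"dp":[-100,-200,-30],"twist":[0.4,-0.28,0],"hand":1},
  {"dp":[-100,-200,-30],"twist":[0.4,-0.28,0],"hand":1},
  {"dp":[-100,-200,-30],"twist":[0.4,-0.28,0],"hand":1},
  {"dp":[-100,-200,-30],"twist":[0.4,-0.28,0],"hand":1},
  {"dp":[-100,-200,-30],"twist":[0.4,-0.28,0],"hand":1},
])

```text
clock: 8.05
tool_pos: [0.4675, -0.2269, 0.36]
eef_rot: [0.285, 0.927, -0.23, 0.074]
contact_force: [-0.0, 0.3, 0.2]
opening: 1.0
finger_force: 0.0
```

```bash
python3 -c "
from h import *
st()"
```

```text
t 8.05 p [ 0.4675 -0.2269  0.36  ] q [-0.    0.4   0.12  1.93  0.6   0.84  0.67] F [-0.   0.3  0.2] op 1.0 ff 0.0
axes x,y,z [[-0.826, 0.495, -0.268], [0.563, 0.731, -0.385], [0.005, -0.47, -0.883]]
```

step_arm([
  {"dp":[0,0,0],"twist":[0.4,-0.28,0],"hand":1},
  {"dp":[0,0,0],"twist":[0.4,-0.28,0],"hand":1},
  {"dp":[0,0,0],"twist":[0.4,-0.28,0],"hand":1},
])

```text
clock: 8.43
tool_pos: [0.4697, -0.2218, 0.3588]
eef_rot: [0.255, 0.845, -0.447, 0.146]
contact_force: [-0.7, 0.1, -1.3]
opening: 1.001
finger_force: 0.0
```

```bash
python3 -c "
from h import *
st()"; python3 fit.py
```

```text
t 8.43 p [ 0.4697 -0.2218  0.3588] q [-0.38  0.57  0.34  2.09  1.07  0.95  0.04] F [-0.7  0.1 -1.3] op 1.001 ff 0.0
axes x,y,z [[-0.827, 0.301, -0.475], [0.562, 0.471, -0.68], [0.019, -0.829, -0.558]]
14.91275696346095 [-1, 1, -1, 1, -1, 1, -1] [-0.076  0.385  0.266  0.061 -0.306  0.511 -0.125  0.013  0.139  0.413
 -0.061  0.056  0.014  0.256  1.571]
14.912756963475635 [-1, 1, -1, 1, -1, 1, -1] [-0.076  0.385  0.266  0.061 -0.306  0.511 -0.125  0.013  0.139  0.413
 -0.061  0.056  0.014  0.256  1.571]
14.912756963485014 [-1, 1, -1, 1, -1, 1, -1] [-0.076  0.385  0.266  0.061 -0.306  0.511 -0.125  0.013  0.139  0.413
 -0.061  0.056  0.014  0.256  1.571]
14.912756963496234 [-1, 1, -1, 1, -1, 1, -1] [-0.076  0.385  0.266  0.061 -0.306  0.511 -0.125  0.013  0.139  0.413
 -0.061  0.056  0.014  0.256  1.571]
```

```bash
cat > fit2.py <<'E'
from h import *
from fit import data
from scipy.optimize import least_squares
S=[-1,1,-1,1,-1,1,-1];AX='zyzyzyz'
LO=np.array([-3.01,-.46,-1.47,.13,-1,.04,-2.66]);HI=np.array([3.01,2.08,1.51,2.56,4.14,2.09,2.66])
x0=np.zeros((7,3));x0[[0,2,4,6],2]=[.33,.5,.4,.25]
def fk(q,th):
    p=np.zeros(3);A=R.identity();L=th.reshape(7,3)
    for i in range(7):
        A=A*R.from_euler(AX[i],S[i]*q[i]);p=p+A.apply(L[i])
    return p,A*R.from_euler('z',np.pi/2)
sg=np.full((7,3),.03);sg[[0,2,4,6],2]=.5;sg[[1,3,5],2]=.01
def fit():
    D=data()
    f=lambda th:np.r_[np.concatenate([(fk(q,th)[0]-p)/.002 for q,p,e in D]),((th-x0.ravel())/sg.ravel())]
    o=least_squares(f,x0.ravel())
    return o.x,[np.linalg.norm(fk(q,o.x)[0]-p) for q,p,e in D],[np.linalg.norm((fk(q,o.x)[1].inv()*R.from_quat(e)).as_rotvec()) for q,p,e in D]
def ik(th,p,Rt,q0,free_tw=False):
    def g(q):
        a,A=fk(q,th);w=(A.inv()*Rt).as_rotvec()
        return np.r_[(a-p)/.002,w/.01,(q-q0)*.05]
    o=least_squares(g,np.clip(q0,LO+.03,HI-.03),bounds=(LO+.02,HI-.02),max_nfev=60)
    return o.x,np.linalg.norm(g(o.x)[:6])
def tool(az,el,roll=0):
    # tool z along az,el; tool y horizontal; roll about z
    z=np.array([np.cos(el)*np.cos(az),np.cos(el)*np.sin(az),np.sin(el)]);y=np.array([-np.sin(az),np.cos(az),0]);x=np.cross(y,z)
    return R.from_matrix(np.c_[x,y,z])*R.from_euler('z',roll)
if __name__=='__main__':
    th,e,w=fit();print(th.reshape(7,3).round(3).tolist());print(np.round(e,4),np.round(w,4));np.save('th.npy',th)
E
python3 fit2.py
```

```text
[[-0.0, -0.01, 0.347], [0.0, -0.01, 0.0], [-0.001, -0.013, 0.564], [0.001, -0.013, -0.0], [0.0, -0.0, 0.346], [-0.0, -0.0, 0.0], [0.0, -0.0, 0.304]]
[0.     0.     0.     0.0001 0.0001 0.     0.    ] [0. 0. 0. 0. 0. 0. 0.]
```

```bash
cat > srch.py <<'E'
from fit2 import *
th=np.load('th.npy');rng=np.random.default_rng(0)
T={'gW':(.4145,-.3875,.036),'gB':(.516,-.1245,.036),'pW':(.504,.264,.049),'pB':(.4213,.3208,.049)}
qc=r.get_state()['q']
for k,P in T.items():
  for el in (-30,-45):
    for az in range(-180,180,15 if k[0]=='p' else 20):
        sols=[]
        for roll in (0,np.pi):
            Rt=tool(np.radians(az),np.radians(el),roll);p=np.array(P)-.003*Rt.as_matrix()[:,2]
            for i in range(4):
                q0=qc if i==0 else rng.uniform(LO*.8,HI*.8)
                q,e=ik(th,p,Rt,q0)
                if e<1.5:sols.append((np.abs(q-qc).max(),q))
        if sols:
            sols.sort(key=lambda a:a[0]);print(k,el,az,len(sols),sols[0][1].round(2))
E
timeout 560 python3 srch.py
```

```text
gW -30 -180 8 [ 0.26  1.46  0.56  1.05 -0.03  1.61 -0.94]
gW -30 -160 7 [ 0.17  1.38  0.42  1.28  0.26  1.34 -0.96]
gW -30 -140 6 [ 0.02  1.35  0.49  1.55  0.42  0.99 -0.93]
gW -30 -120 8 [-0.12  1.35  0.56  1.82  0.74  0.62 -1.11]
gW -30 -100 7 [-0.01  1.28  0.29  2.08  1.66  0.77  1.31]
gW -30 -80 8 [ 0.28  1.3  -0.1   2.31  2.12  1.35  1.18]
gW -30 -60 6 [ 0.73  1.45 -0.55  2.47  2.52  1.94 -1.47]
gW -30 -40 7 [ 1.13  1.55 -0.74  2.52  3.05  1.84 -0.77]
gW -30 -20 6 [ 1.66  1.76 -1.23  2.41  2.99  1.17  0.15]
gW -30 0 8 [ 1.76  1.6  -1.11  2.21  2.99  0.49  0.24]
gW -30 20 5 [ 1.68  1.44 -0.91  1.96 -0.98  0.15 -1.98]
gW -30 40 2 [ 1.4   1.29 -0.48  1.7  -0.82  0.76  1.06]
gW -30 60 4 [ 1.41  1.38 -0.7   1.43 -0.21  1.03  0.66]
gW -30 80 5 [ 1.19  1.38 -0.47  1.18 -0.25  1.41  0.87]
gW -30 100 5 [ 1.03  1.42 -0.38  0.96 -0.15  1.69  1.01]
gW -30 120 5 [ 0.89  1.47 -0.35  0.8   0.01  1.9   1.18]
gW -30 140 7 [ 0.86  1.52 -0.66  0.75  0.45  2.05  1.24]
gW -30 160 6 [ 0.42  1.49  0.47  0.87 -0.14  1.85 -1.15]
gW -45 -180 4 [ 0.37  1.26  0.27  1.27  0.12  1.32 -1.09]
gW -45 -160 4 [ 0
[... 7413 characters left out ...]
.94  0.8   0.54 -1.14]
pB -45 -30 7 [-1.1   1.08 -0.1   2.09  1.5   0.87  1.53]
pB -45 -15 6 [-1.15  1.1  -0.02  2.25  1.9   0.85  1.3 ]
pB -45 0 6 [-1.04  1.13 -0.13  2.4   2.22  1.09  1.25]
pB -45 15 3 [-0.58  1.29 -0.76  2.5   2.28  1.64 -1.38]
pB -45 60 5 [ 0.12  1.51 -1.21  2.48  2.65  1.22 -0.04]
pB -45 75 5 [ 0.26  1.5  -1.23  2.36  2.53  0.84  0.36]
pB -45 90 4 [ 0.29  1.41 -1.14  2.21  2.3   0.44  0.77]
pB -45 105 6 [ 0.15  1.23 -0.8   2.06 -0.71  0.06  0.76]
pB -45 120 8 [ 0.09  1.2  -0.74  1.9  -0.23  0.37  0.45]
pB -45 135 5 [ 0.05  1.23 -0.76  1.74 -0.    0.65  0.4 ]
pB -45 150 7 [-0.14  1.18 -0.5   1.59 -0.22  0.91  0.76]
pB -45 165 7 [-0.24  1.2  -0.45  1.46 -0.13  1.11  0.86]
```

```bash
cat > sim.py <<'E'
from fit2 import *
from scipy.spatial.transform import Slerp
th=np.load('th.npy')
def step(q,p,Rt):
    qn,e=ik(th,p,Rt,q);return qn,e
def path(q,p,Rt,verbose=''):
    p0,R0=fk(q,th);n=int(max(np.linalg.norm(p-p0)/.05,(R0.inv()*Rt).magnitude()/.18)+1)
    sl=Slerp([0,1],R.concatenate([R0,Rt]));me=0;mj=0
    for t in np.linspace(0,1,n+1)[1:]:
        qn,e=step(q,p0+t*(p-p0),sl(t));me=max(me,e);mj=max(mj,abs(qn-q).max());q=qn
    if verbose is not None:print(verbose,'n',n,'err',round(me,2),'mj',round(mj,2),q.round(2))
    return q,me,mj
d=np.radians
E
cat > s1.py <<'E'
from sim import *
qc=r.get_state()['q'];el=-48
W=np.array([.4145,-.3875,.038])
for az in (-110,-130,-150):
  for roll in (0,np.pi):
    G=tool(d(az),d(el),roll);z=G.as_matrix()[:,2]
    q,e1,j1=path(qc,W-z*.10+[0,0,.1],G,None)
    q,e2,j2=path(q,W-z*.003,G,None)
    q,e3,j3=path(q,W+[0,0,.3],G,None)
    for loc in ((.45,-.25,.4),(.5,0,.4),(.45,-.1,.5)):
      for az2 in (az,az+40,az-40):
       for tw in (1,-1):
        for e in (15,25):
            # twist in halves to fix direction
            a,b1,c1=path(q,np.array(loc),tool(d(az2),d((el+e)/2),roll+tw*np.pi/2),None)
            a,b2,c2=path(a,np.array(loc),tool(d(az2),d(e),roll+tw*np.pi),None)
            m=max(e1,e2,e3,b1,b2)
            if m<1.5:print(az,round(roll),loc,az2,tw,e,'err',round(m,2),'mj',round(max(j1,j2,j3,c1,c2),2),a.round(2))
E
timeout 570 python3 s1.py
```

```text
-110 0 (0.45, -0.25, 0.4) -110 -1 15 err 0.0 mj 0.18 [-0.15  0.99  0.04  1.92  1.15  1.9   1.8 ]
-110 0 (0.45, -0.25, 0.4) -110 -1 25 err 0.0 mj 0.18 [-0.16  1.08  0.1   1.93  1.17  1.98  1.74]
-110 0 (0.45, -0.25, 0.4) -70 -1 15 err 0.0 mj 0.18 [-0.46  1.12  0.47  2.53  1.73  1.48  1.07]
-110 0 (0.45, -0.25, 0.4) -70 -1 25 err 0.0 mj 0.18 [-0.46  1.28  0.54  2.49  1.66  1.54  0.95]
-110 0 (0.45, -0.25, 0.4) -150 -1 15 err 0.0 mj 0.22 [-0.13  1.16  0.45  1.41  0.74  2.07  2.31]
-110 0 (0.45, -0.25, 0.4) -150 -1 25 err 0.0 mj 0.22 [-0.16  1.25  0.55  1.45  0.79  2.07  2.35]
-110 0 (0.5, 0, 0.4) -110 -1 15 err 0.0 mj 0.19 [-0.6   1.07  0.19  1.58  0.86  2.07  2.07]
-110 0 (0.5, 0, 0.4) -110 -1 25 err 0.0 mj 0.19 [-0.65  1.16  0.32  1.61  0.89  2.07  2.1 ]
-110 0 (0.5, 0, 0.4) -70 -1 15 err 0.0 mj 0.18 [-0.7   0.97  0.    2.12  1.24  1.85  1.63]
-110 0 (0.5, 0, 0.4) -70 -1 25 err 0.0 mj 0.18 [-0.71  1.08  0.07  2.12  1.24  1.93  1.54]
-110 0 (0.45, -0.1, 0.5) -110 -1 15 err 0.0 mj 0.18 [-0.44  0.83  0.1   1.83  1.    2.07  2.02]
-110 0 (0.45, -0.1, 0.5) -110 -1 25 err 0.0 mj 0.18 [-0.49
[... 4998 characters left out ...]
-0.35  1.04  0.39  1.94  1.09  1.63 -1.24]
-150 3 (0.45, -0.25, 0.4) -110 1 25 err 0.0 mj 0.26 [-0.35  1.15  0.43  1.94  1.12  1.7  -1.3 ]
-150 3 (0.5, 0, 0.4) -110 1 15 err 0.0 mj 0.26 [-0.76  1.14  0.51  1.59  0.78  1.87 -0.9 ]
-150 3 (0.5, 0, 0.4) -110 1 25 err 0.0 mj 0.26 [-0.76  1.22  0.55  1.62  0.83  1.91 -0.91]
-150 3 (0.45, -0.1, 0.5) -150 1 15 err 0.0 mj 0.38 [-0.59  1.33  1.27  1.43  0.49  1.9  -0.19]
-150 3 (0.45, -0.1, 0.5) -150 1 25 err 0.0 mj 0.37 [-0.6   1.43  1.32  1.51  0.56  1.83 -0.14]
-150 3 (0.45, -0.1, 0.5) -110 1 15 err 0.0 mj 0.26 [-0.59  0.87  0.36  1.84  0.97  1.9  -1.02]
-150 3 (0.45, -0.1, 0.5) -110 1 25 err 0.0 mj 0.26 [-0.59  0.96  0.4   1.89  1.01  1.94 -1.07]
```

```bash
python3 - <<'E'
from sim import *
st()
G=tool(d(-110),d(-48),0);z=G.as_matrix()[:,2];W=np.array([.4145,-.3875,.038])
delta(W-z*.16,G);print(W-z*.16)
E
```

```text
t 8.43 p [ 0.4697 -0.2218  0.3588] q [-0.38  0.57  0.34  2.09  1.07  0.95  0.04] F [-0.7  0.1 -1.3] op 1.001 ff 0.0
axes x,y,z [[-0.827, 0.301, -0.475], [0.562, 0.471, -0.68], [0.019, -0.829, -0.558]]
dp [ 91.8  96.3 166.4] twist [0.146 0.366 1.194] rows 6.7
[ 0.45111698 -0.28689567  0.15690317]
```

step_arm([
  {"dp":[45,48,60],"twist":[0.08,0.2,0.64],"hand":1},
  {"dp":[45,48,60],"twist":[0.08,0.2,0.64],"hand":1},
  {"dp":[45,48,60],"twist":[0.08,0.2,0.64],"hand":1},
  {"dp":[45,48,60],"twist":[0.08,0.2,0.64],"hand":1},
  {"dp":[45,48,60],"twist":[0.08,0.2,0.64],"hand":1},
])

```text
clock: 9.05
tool_pos: [0.46, -0.2376, 0.2719]
eef_rot: [0.558, 0.713, -0.383, 0.184]
contact_force: [-0.9, 0.4, -0.8]
opening: 1.002
finger_force: 0.0
```

```bash
python3 - <<'E'
from sim import *
st()
G=tool(d(-110),d(-48),0);z=G.as_matrix()[:,2];W=np.array([.4145,-.3875,.038])
delta(W-z*.16,G)
E
```

```text
t 9.05 p [ 0.46   -0.2376  0.2719] q [-0.3   0.74  0.39  2.02  0.86  0.84 -0.46] F [-0.9  0.4 -0.8] op 1.002 ff 0.0
axes x,y,z [[-0.311, 0.655, -0.689], [0.936, 0.085, -0.341], [-0.165, -0.751, -0.64]]
dp [ 49.7  26.7 112. ] twist [0.062 0.164 0.551] rows 3.1
```

step_arm([
  {"dp":[50,27,112],"twist":[0.062,0.164,0.551],"hand":1},
  {"dp":[50,27,112],"twist":[0.062,0.164,0.551],"hand":1},
  {"dp":[50,27,112],"twist":[0.062,0.164,0.551],"hand":1},
  {"dp":[50,27,112],"twist":[0.062,0.164,0.551],"hand":1},
  {"dp":[50,27,112],"twist":[0.062,0.164,0.551],"hand":1},
])

```text
clock: 9.68
tool_pos: [0.45, -0.2876, 0.158]
eef_rot: [0.765, 0.536, -0.294, 0.205]
contact_force: [0.4, 0.1, 0.6]
opening: 0.999
finger_force: 0.0
```

```bash
python3 - <<'E'
from sim import *
st()
c=cam('wrist');save(c,'w3.png')
P,C=near(c,(.4145,-.3875),.05,.05,.075);print(len(P),((P.min(0)+P.max(0))/2).round(4),(P.max(0)-P.min(0)).round(3))
G=tool(d(-110),d(-48),0);z=G.as_matrix()[:,2];W=np.array([.4145,-.3875,.038])
delta(W-z*.003,G)
E
```

```text
t 9.68 p [ 0.45   -0.2876  0.158 ] q [-0.16  0.92  0.45  2.    0.74  0.56 -0.89] F [0.4 0.1 0.6] op 0.999 ff 0.0
axes x,y,z [[0.253, 0.698, -0.669], [0.94, -0.342, -0.001], [-0.23, -0.629, -0.743]]
2517 [ 0.4126 -0.3869  0.0566] [0.062 0.063 0.013]
dp [  1.5   0.9 157.3] twist [-0.001 -0.     0.   ] rows 2.5
```

View pics/w3.png

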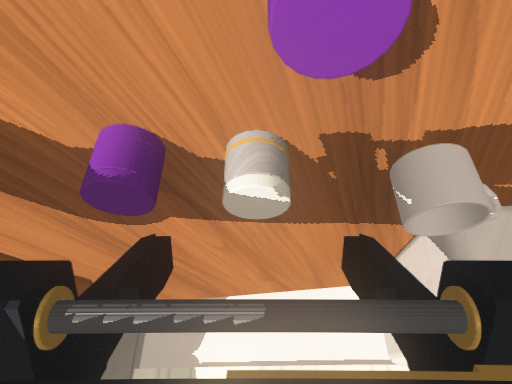

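The white-lidded tin is centred at (257,175), with a purple one at (125,170), another purple one at the top (340,20), and the mug at right (440,190). The camera hangs on the low side of the tool here, so I'm rolling the tool half a turn first to clear the purple tin.

step_arm([
  {"dp":[1,1,0],"twist":[0,0,-0.9],"hand":1},
  {"dp":[1,1,0],"twist":[0,0,-0.9],"hand":1},
  {"dp":[1,1,0],"twist":[0,0,-0.9],"hand":1},
  {"dp":[1,1,0],"twist":[0,0,-0.9],"hand":1},
  {"dp":[1,1,0],"twist":[0,0,-0.9],"hand":1},
])

```text
clock: 10.35
tool_pos: [0.4513, -0.2874, 0.1579]
eef_rot: [0.454, 0.816, -0.354, 0.057]
contact_force: [-0.1, -0.2, -1.0]
opening: 0.997
finger_force: 0.0
```

step_arm([
  {"dp":[0,0,0],"twist":[0,0,-0.9],"hand":1},
  {"dp":[0,0,0],"twist":[0,0,-0.9],"hand":1},
  {"dp":[0,0,0],"twist":[0,0,-0.9],"hand":1},
  {"dp":[0,0,0],"twist":[0,0,-0.9],"hand":1},
  {"dp":[0,0,0],"twist":[0,0,-0.9],"hand":1},
])

```text
clock: 10.98
tool_pos: [0.4513, -0.2876, 0.158]
eef_rot: [0.054, 0.932, -0.343, -0.103]
contact_force: [0.2, -0.0, 0.7]
opening: 0.999
finger_force: 0.0
```

step_arm([
  {"dp":[0,0,0],"twist":[0,0,-0.9],"hand":1},
  {"dp":[0,0,0],"twist":[0,0,-0.9],"hand":1},
  {"dp":[0,0,0],"twist":[0,0,-0.9],"hand":1},
  {"dp":[0,0,0],"twist":[0,0,-0.9],"hand":1},
  {"dp":[0,0,0],"twist":[0,0,-0.9],"hand":1},
])

```text
clock: 11.6
tool_pos: [0.4513, -0.2877, 0.158]
eef_rot: [-0.357, 0.863, -0.265, -0.242]
contact_force: [-0.1, 0.2, 0.7]
opening: 1.0
finger_force: 0.0
```

step_arm([
  {"dp":[0,0,0],"twist":[0,0,-0.44],"hand":1},
  {"dp":[0,0,0],"twist":[0,0,-0.44],"hand":1},
  {"dp":[0,0,0],"twist":[0,0,-0.44],"hand":1},
  {"dp":[0,0,0],"twist":[0,0,-0.44],"hand":1},
])

```text
clock: 12.1
tool_pos: [0.4511, -0.2878, 0.1578]
eef_rot: [-0.534, 0.766, -0.206, -0.293]
contact_force: [0.2, 0.4, -0.5]
opening: 1.002
finger_force: 0.0
```

```bash
python3 - <<'E'
from sim import *
st()
c=cam('wrist')
P,C=near(c,(.4145,-.3875),.05,.03,.075);print(len(P),((P.min(0)+P.max(0))/2).round(4),P.max(0).round(4),(P.max(0)-P.min(0)).round(3))
P=P[P[:,2]>.058];print(((P.min(0)+P.max(0))/2).round(4),(P.max(0)-P.min(0)).round(3))
G=tool(d(-110),d(-48),np.pi);z=G.as_matrix()[:,2];W=np.array([.4140,-.3872,.038])
delta(W-z*.003,G)
E
```

```text
t 12.1 p [ 0.4511 -0.2878  0.1578] q [ 0.23  0.87 -0.22  1.98  1.13  1.    1.87] F [ 0.2  0.4 -0.5] op 1.002 ff 0.0
axes x,y,z [[-0.258, -0.696, 0.67], [-0.938, 0.345, -0.003], [-0.23, -0.629, -0.743]]
4144 [ 0.4135 -0.3872  0.0472] [ 0.444  -0.3565  0.0642] [0.061 0.062 0.034]
[ 0.4134 -0.3874  0.0611] [0.061 0.061 0.006]
dp [ -1.5   0.6 156.9] twist [ 0.001 -0.001 -0.005] rows 2.5
```

step_arm([
  {"dp":[-1,1,50],"twist":[0,0,0],"hand":1},
  {"dp":[-1,1,95],"twist":[0,0,0],"hand":1},
  {"dp":[-1,1,130],"twist":[0,0,0],"hand":1},
  {"dp":[-1,1,150],"twist":[0,0,0],"hand":1},
  {"dp":[-1,1,157],"twist":[0,0,0],"hand":1},
])

```text
clock: 12.78
tool_pos: [0.4129, -0.3865, 0.0396]
eef_rot: [-0.533, 0.766, -0.205, -0.295]
contact_force: [-0.1, 0.3, 0.4]
opening: 1.002
finger_force: 0.0
```

step_arm([
  {"dp":[0,0,0],"twist":[0,0,0],"hand":0.2},
  {"dp":[0,0,0],"twist":[0,0,0],"hand":0.2},
  {"dp":[0,0,0],"twist":[0,0,0],"hand":0.2},
  {"dp":[0,0,0],"twist":[0,0,0],"hand":0.2},
  {"dp":[0,0,0],"twist":[0,0,0],"hand":0.2},
], force=35)

```text
clock: 13.4
tool_pos: [0.4141, -0.3855, 0.0405]
eef_rot: [-0.533, 0.766, -0.206, -0.294]
contact_force: [0.7, 3.7, 6.4]
opening: 0.693
finger_force: 35.0
```

```bash
cat > s2.py <<'E'
from sim import *
s=st();q=s['q'];p=s['tool_pos'];roll=np.pi;el=-48
q,*_=path(q,p+[0,0,.25],tool(d(-110),d(el),roll),'lift')
for loc in ((.45,-.25,.4),(.48,-.1,.42)):
  for az2 in (-110,-90,-70):
    a,*_=path(q,np.array(loc),tool(d(az2),d(-15),roll+np.pi/2),f'half {loc} {az2}')
    b,*_=path(a,np.array(loc),tool(d(az2),d(22),roll+np.pi),'flip')
    a,*_=path(b,np.array(loc),tool(d(az2),d(-15),roll+np.pi/2),'unhalf')
    for az3 in (-15,):
        a,*_=path(a,np.array([.45,.1,.35]),tool(d(az3),d(el),roll),'unflip')
        a,*_=path(a,np.array([.504,.264,.20]),tool(d(az3),d(el),roll),'above')
        a,*_=path(a,np.array([.504,.264,.051]),tool(d(az3),d(el),roll),'place')
E
python3 s2.py
```

```text
t 13.4 p [ 0.4141 -0.3855  0.0405] q [ 0.36  1.08 -0.11  1.99  1.47  0.84  1.66] F [0.7 3.7 6.4] op 0.693 ff 35.0
axes x,y,z [[-0.259, -0.696, 0.67], [-0.938, 0.347, -0.002], [-0.23, -0.629, -0.743]]
lift n 6 err 0.0 mj 0.11 [ 0.42  0.63 -0.21  1.93  1.06  1.04  2.26]
half (0.45, -0.25, 0.4) -110 n 10 err 0.0 mj 0.23 [-0.18  0.72  0.09  1.88  1.01  1.53  0.51]
flip n 10 err 0.0 mj 0.2 [-0.38  1.13  0.47  1.94  1.1   1.63 -1.27]
unhalf n 10 err 0.0 mj 0.2 [-0.18  0.72  0.08  1.88  1.01  1.53  0.51]
unflip n 16 err 2.87 mj 0.79 [ 0.23  0.57 -1.45  2.41  1.46  1.31  2.32]
above n 5 err 0.0 mj 0.15 [-0.26  1.   -1.15  2.19  1.69  1.56  2.08]
place n 3 err 0.0 mj 0.1 [-0.34  1.28 -0.97  2.2   1.94  1.61  1.88]
half (0.45, -0.25, 0.4) -90 n 9 err 0.0 mj 0.24 [-0.15  0.63 -0.07  2.16  1.3   1.44  0.34]
flip n 10 err 0.0 mj 0.23 [-0.27  1.06  0.16  2.21  1.36  1.8  -1.67]
unhalf n 10 err 0.0 mj 0.23 [-0.15  0.63 -0.08  2.16  1.3   1.44  0.34]
unflip n 14 err 7.94 mj 0.91 [ 0.23  0.57 -1.45  2.41  1.46  1.31  2.32]
above n 5 err 0.0 mj 0.15 [-0.26  1.   -1.15  2.19  1.69  1.56  2.08]
place n 
[... 1147 characters left out ...]
-0.43  0.65 -0.07  1.96  1.05  1.61  0.45]
unflip n 14 err 0.0 mj 0.27 [-0.18  0.32 -0.68  2.42  1.56  0.82  2.29]
above n 5 err 0.0 mj 0.12 [-0.51  0.8  -0.64  2.21  1.69  1.12  1.98]
place n 3 err 0.0 mj 0.12 [-0.56  1.13 -0.56  2.21  1.96  1.24  1.69]
half (0.48, -0.1, 0.42) -70 n 8 err 0.0 mj 0.28 [-0.39  0.57 -0.24  2.23  1.3   1.52  0.32]
flip n 10 err 0.0 mj 0.24 [-0.53  1.01  0.02  2.31  1.34  1.9  -1.76]
unhalf n 10 err 0.0 mj 0.24 [-0.39  0.57 -0.24  2.23  1.3   1.52  0.32]
unflip n 13 err 2.65 mj 0.85 [ 0.23  0.57 -1.45  2.41  1.46  1.31  2.32]
above n 5 err 0.0 mj 0.15 [-0.26  1.   -1.15  2.19  1.69  1.56  2.08]
place n 3 err 0.0 mj 0.1 [-0.34  1.28 -0.97  2.2   1.94  1.61  1.88]
```

step_arm([
  {"dp":[20,0,-22],"twist":[0,0,0],"hand":0.2},
  {"dp":[50,0,-56],"twist":[0,0,0],"hand":0.2},
  {"dp":[90,0,-100],"twist":[0,0,0],"hand":0.2},
  {"dp":[130,0,-145],"twist":[0,0,0],"hand":0.2},
  {"dp":[167,0,-186],"twist":[0,0,0],"hand":0.2},
])

```text
clock: 14.02
tool_pos: [0.4129, -0.3849, 0.2914]
eef_rot: [-0.533, 0.766, -0.205, -0.294]
contact_force: [0.8, -1.1, -3.5]
opening: 0.696
finger_force: 35.0
```

```bash
python3 - <<'E'
from sim import *
A=R.from_quat([-0.533,0.766,-0.206,-0.294]);t=A.inv().apply(np.array([.4135,-.3873,0])-[.4141,-.3855,.0405]);print('tin in tool',t.round(4));t[1]=0
np.save('tW.npy',np.r_[t,A.inv().apply([0,0,1])])
s=st();print(np.degrees(np.arccos((R.from_quat(s['eef_rot']).apply(np.load('tW.npy')[3:]))[2])))
delta([.48,-.1,.42],tool(d(-100),d(-15),np.pi*1.5))
E
```

```text
tin in tool [-0.0257  0.      0.0313]
t 14.03 p [ 0.4129 -0.3849  0.2914] q [ 0.41  0.62 -0.18  1.93  1.05  1.02  2.27] F [ 0.8 -1.1 -3.5] op 0.696 ff 35.0
axes x,y,z [[-0.259, -0.697, 0.669], [-0.938, 0.347, -0.001], [-0.232, -0.627, -0.743]]
0.13406401887870492
dp [-130.    35.9 -289.9] twist [0.564 0.324 1.425] rows 8.4
```

step_arm([
  {"dp":[-120,36,-280],"twist":[0.28,0.16,0.71],"hand":0.2},
  {"dp":[-120,36,-280],"twist":[0.28,0.16,0.71],"hand":0.2},
  {"dp":[-120,36,-280],"twist":[0.28,0.16,0.71],"hand":0.2},
  {"dp":[-120,36,-280],"twist":[0.28,0.16,0.71],"hand":0.2},
  {"dp":[-120,36,-280],"twist":[0.28,0.16,0.71],"hand":0.2},
])

```text
clock: 14.65
tool_pos: [0.4755, -0.1102, 0.417]
eef_rot: [-0.253, 0.842, -0.438, -0.188]
contact_force: [0.7, -1.5, -3.9]
opening: 0.694
finger_force: 35.0
```

step_arm([
  {"dp":[0,0,0],"twist":[0.28,0.16,0.71],"hand":0.2},
  {"dp":[0,0,0],"twist":[0.28,0.16,0.71],"hand":0.2},
  {"dp":[0,0,0],"twist":[0.28,0.16,0.71],"hand":0.2},
  {"dp":[0,0,0],"twist":[0.28,0.16,0.71],"hand":0.2},
  {"dp":[0,0,0],"twist":[0.28,0.16,0.71],"hand":0.2},
])

```text
clock: 15.28
tool_pos: [0.4757, -0.1127, 0.416]
eef_rot: [0.066, 0.792, -0.605, -0.054]
contact_force: [-0.0, -1.7, -2.9]
opening: 0.693
finger_force: 35.0
```

```bash
python3 - <<'E'
from sim import *
s=st();print(np.degrees(np.arccos((R.from_quat(s['eef_rot']).apply(np.load('tW.npy')[3:]))[2])))
delta([.48,-.1,.42],tool(d(-100),d(22),0))
E
```

```text
t 15.28 p [ 0.4757 -0.1127  0.416 ] q [-0.44  0.69  0.05  1.86  0.93  1.62  0.51] F [-0.  -1.7 -2.9] op 0.693 ff 35.0
axes x,y,z [[-0.985, 0.17, 0.007], [0.038, 0.26, -0.965], [-0.166, -0.95, -0.263]]
78.3653850912102
dp [ -2.   -0.4 -13.8] twist [ 0.513 -0.506  1.517] rows 9.0
```

step_arm([
  {"dp":[0,0,0],"twist":[0.256,-0.253,0.759],"hand":0.2},
  {"dp":[0,0,0],"twist":[0.256,-0.253,0.759],"hand":0.2},
  {"dp":[0,0,0],"twist":[0.256,-0.253,0.759],"hand":0.2},
  {"dp":[0,0,0],"twist":[0.256,-0.253,0.759],"hand":0.2},
  {"dp":[0,0,0],"twist":[0.256,-0.253,0.759],"hand":0.2},
])

```text
clock: 15.9
tool_pos: [0.4756, -0.1132, 0.4166]
eef_rot: [-0.272, -0.63, 0.678, -0.263]
contact_force: [0.8, 0.0, -2.8]
opening: 0.699
finger_force: 35.0
```

step_arm([
  {"dp":[0,0,0],"twist":[0.256,-0.253,0.759],"hand":0.2},
  {"dp":[0,0,0],"twist":[0.256,-0.253,0.759],"hand":0.2},
  {"dp":[0,0,0],"twist":[0.256,-0.253,0.759],"hand":0.2},
  {"dp":[0,0,0],"twist":[0.256,-0.253,0.759],"hand":0.2},
  {"dp":[0,0,0],"twist":[0.256,-0.253,0.759],"hand":0.2},
])

```text
clock: 16.52
tool_pos: [0.476, -0.1136, 0.4163]
eef_rot: [-0.43, -0.359, 0.634, -0.533]
contact_force: [-0.2, -0.2, -2.1]
opening: 0.691
finger_force: 35.0
```

step_arm([
  {"dp":[0,0,0],"twist":[0,0,0],"hand":0.2},
  {"dp":[0,0,0],"twist":[0,0,0],"hand":0.2},
  {"dp":[0,0,0],"twist":[0,0,0],"hand":0.2},
  {"dp":[0,0,0],"twist":[0,0,0],"hand":0.2},
  {"dp":[0,0,0],"twist":[0,0,0],"hand":0.2},
])

```text
clock: 17.15
tool_pos: [0.4755, -0.1134, 0.4175]
eef_rot: [-0.43, -0.358, 0.634, -0.533]
contact_force: [0.7, 0.5, -2.9]
opening: 0.698
finger_force: 35.0
```

```bash
python3 - <<'E'
from sim import *
s=st();print(np.degrees(np.arccos((R.from_quat(s['eef_rot']).apply(np.load('tW.npy')[3:]))[2])))
c=cam('side');u,v=px(c,s['tool_pos']).astype(int);cv2.imwrite('pics/flipW.png',cv2.resize(c['pixels'][max(v-60,0):v+60,u-70:u+70],None,fx=4,fy=4)[:,:,::-1])
E
```

```text
t 17.15 p [ 0.4755 -0.1134  0.4175] q [-0.65  1.1   0.47  1.94  1.03  1.68 -1.21] F [ 0.7  0.5 -2.9] op 0.698 ff 35.0
axes x,y,z [[-0.062, -0.369, -0.927], [0.985, -0.174, 0.004], [-0.163, -0.913, 0.374]]
154.0353141864152
```

View pics/flipW.png

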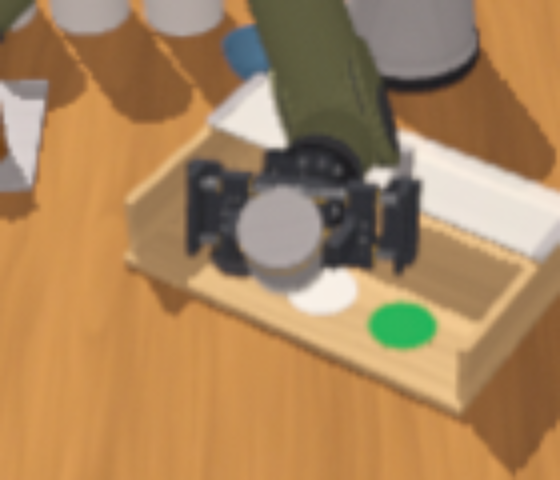

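The crop shows the tin's steel bottom facing up at (280,228), held between the fingers. I'm keeping it inverted for the full three seconds, then turning it back.

step_arm([
  {"dp":[0,0,0],"twist":[0,0,0],"hand":0.2},
  {"dp":[0,0,0],"twist":[0,0,0],"hand":0.2},
  {"dp":[0,0,0],"twist":[0,0,0],"hand":0.2},
  {"dp":[0,0,0],"twist":[0,0,0],"hand":0.2},
  {"dp":[0,0,0],"twist":[0,0,0],"hand":0.2},
])

```text
clock: 17.82
tool_pos: [0.4755, -0.1134, 0.4174]
eef_rot: [-0.43, -0.358, 0.634, -0.533]
contact_force: [-0.4, -0.3, -3.5]
opening: 0.696
finger_force: 35.0
```

step_arm([
  {"dp":[0,0,0],"twist":[0,0,0],"hand":0.2},
  {"dp":[0,0,0],"twist":[0,0,0],"hand":0.2},
  {"dp":[0,0,0],"twist":[0,0,0],"hand":0.2},
  {"dp":[0,0,0],"twist":[0,0,0],"hand":0.2},
  {"dp":[0,0,0],"twist":[0,0,0],"hand":0.2},
])

```text
clock: 18.45
tool_pos: [0.4755, -0.1134, 0.4174]
eef_rot: [-0.43, -0.358, 0.634, -0.534]
contact_force: [-0.0, 0.5, -3.0]
opening: 0.695
finger_force: 35.0
```

step_arm([
  {"dp":[0,0,0],"twist":[0,0,0],"hand":0.2},
  {"dp":[0,0,0],"twist":[0,0,0],"hand":0.2},
  {"dp":[0,0,0],"twist":[0,0,0],"hand":0.2},
  {"dp":[0,0,0],"twist":[0,0,0],"hand":0.2},
  {"dp":[0,0,0],"twist":[0,0,0],"hand":0.2},
])

```text
clock: 19.08
tool_pos: [0.4755, -0.1134, 0.4174]
eef_rot: [-0.43, -0.358, 0.634, -0.533]
contact_force: [-0.3, -0.9, -2.8]
opening: 0.695
finger_force: 35.0
```

step_arm([
  {"dp":[0,0,0],"twist":[0,0,0],"hand":0.2},
  {"dp":[0,0,0],"twist":[0,0,0],"hand":0.2},
  {"dp":[0,0,0],"twist":[0,0,0],"hand":0.2},
  {"dp":[0,0,0],"twist":[0,0,0],"hand":0.2},
  {"dp":[0,0,0],"twist":[0,0,0],"hand":0.2},
])

```text
clock: 19.7
tool_pos: [0.4755, -0.1134, 0.4174]
eef_rot: [-0.43, -0.358, 0.634, -0.533]
contact_force: [-0.0, 0.4, -2.6]
opening: 0.693
finger_force: 35.0
```

step_arm([
  {"dp":[0,0,0],"twist":[-0.256,0.253,-0.759],"hand":0.2},
  {"dp":[0,0,0],"twist":[-0.256,0.253,-0.759],"hand":0.2},
  {"dp":[0,0,0],"twist":[-0.256,0.253,-0.759],"hand":0.2},
  {"dp":[0,0,0],"twist":[-0.256,0.253,-0.759],"hand":0.2},
  {"dp":[0,0,0],"twist":[-0.256,0.253,-0.759],"hand":0.2},
])

```text
clock: 20.32
tool_pos: [0.4752, -0.1136, 0.418]
eef_rot: [-0.272, -0.631, 0.678, -0.262]
contact_force: [0.1, -0.9, -2.5]
opening: 0.698
finger_force: 35.0
```

step_arm([
  {"dp":[0,0,0],"twist":[-0.256,0.253,-0.759],"hand":0.2},
  {"dp":[0,0,0],"twist":[-0.256,0.253,-0.759],"hand":0.2},
  {"dp":[0,0,0],"twist":[-0.256,0.253,-0.759],"hand":0.2},
  {"dp":[0,0,0],"twist":[-0.256,0.253,-0.759],"hand":0.2},
  {"dp":[0,0,0],"twist":[-0.256,0.253,-0.759],"hand":0.2},
])

```text
clock: 20.95
tool_pos: [0.4751, -0.1141, 0.4181]
eef_rot: [0.067, 0.792, -0.604, -0.055]
contact_force: [0.6, 0.0, -3.0]
opening: 0.693
finger_force: 35.0
```

```bash
python3 - <<'E'
from sim import *
s=st();t=np.load('tW.npy')
for az in (-15,-30):
    G=tool(d(az),d(-48),np.pi);p=np.array([.504,.264,.22])-G.apply(t[:3])
    path(s['q'],p,G,str(az));delta(p,G)
E
```

```text
t 20.95 p [ 0.4751 -0.1141  0.4181] q [-0.44  0.69  0.05  1.86  0.93  1.62  0.52] F [ 0.6  0.  -3. ] op 0.693 ff 35.0
axes x,y,z [[-0.985, 0.173, 0.006], [0.04, 0.261, -0.965], [-0.168, -0.95, -0.264]]
-15 n 15 err 0.0 mj 0.22 [-0.58  0.64 -0.52  2.17  1.55  0.98  2.14]
dp [  37.7  251.9 -322.6] twist [ 0.713 -1.503 -2.04 ] rows 14.1
-30 n 14 err 0.0 mj 0.2 [-0.58  0.7  -0.58  2.03  1.33  1.15  2.13]
dp [  37.6  252.  -323. ] twist [ 0.478 -1.319 -1.993] rows 13.0
```

step_arm([
  {"dp":[25,165,-210],"twist":[0.238,-0.501,-0.68],"hand":0.2},
  {"dp":[25,165,-210],"twist":[0.238,-0.501,-0.68],"hand":0.2},
  {"dp":[25,165,-210],"twist":[0.238,-0.501,-0.68],"hand":0.2},
  {"dp":[25,165,-210],"twist":[0.238,-0.501,-0.68],"hand":0.2},
  {"dp":[25,165,-210],"twist":[0.238,-0.501,-0.68],"hand":0.2},
])

```text
clock: 21.58
tool_pos: [0.4922, 0.1375, 0.3109]
eef_rot: [-0.358, 0.681, -0.636, -0.062]
contact_force: [-0.1, -1.3, -3.0]
opening: 0.689
finger_force: 35.0
```

step_arm([
  {"dp":[0,0,0],"twist":[0.238,-0.501,-0.68],"hand":0.2},
  {"dp":[0,0,0],"twist":[0.238,-0.501,-0.68],"hand":0.2},
  {"dp":[0,0,0],"twist":[0.238,-0.501,-0.68],"hand":0.2},
  {"dp":[0,0,0],"twist":[0.238,-0.501,-0.68],"hand":0.2},
  {"dp":[0,0,0],"twist":[0.238,-0.501,-0.68],"hand":0.2},
])

```text
clock: 22.2
tool_pos: [0.4923, 0.1325, 0.3138]
eef_rot: [0.707, -0.441, 0.549, 0.062]
contact_force: [0.9, 0.9, -3.1]
opening: 0.694
finger_force: 35.0
```

step_arm([
  {"dp":[0,0,0],"twist":[0.238,-0.501,-0.68],"hand":0.2},
  {"dp":[0,0,0],"twist":[0.238,-0.501,-0.68],"hand":0.2},
  {"dp":[0,0,0],"twist":[0.238,-0.501,-0.68],"hand":0.2},
  {"dp":[0,0,0],"twist":[0.238,-0.501,-0.68],"hand":0.2},
  {"dp":[0,0,0],"twist":[0.238,-0.501,-0.68],"hand":0.2},
])

```text
clock: 22.82
tool_pos: [0.4922, 0.1309, 0.3138]
eef_rot: [0.926, -0.119, 0.356, 0.049]
contact_force: [-0.7, 0.3, -3.6]
opening: 0.695
finger_force: 35.0
```

```bash
python3 - <<'E'
from sim import *
s=st();t=np.load('tW.npy');A=R.from_quat(s['eef_rot']);print('tin',(s['tool_pos']+A.apply(t[:3])).round(4),np.degrees(np.arccos(A.apply(t[3:])[2])).round(1))
# target rotation: smallest fix putting tin axis vertical
z=A.apply(t[3:]);ax=np.cross(z,[0,0,1]);G=R.from_rotvec(ax)*A
for h in (.12,.014):
    p=np.array([.504,.264,h])-G.apply(t[:3]);delta(p,G)
print('world up in tool',G.inv().apply([0,0,1]).round(3))
E
```

```text
t 22.82 p [0.4922 0.1309 0.3138] q [-0.34  0.44 -0.5   2.36  1.67  0.82  2.2 ] F [-0.7  0.3 -3.6] op 0.695 ff 35.0
axes x,y,z [[0.718, -0.186, 0.671], [-0.255, -0.967, 0.005], [0.648, -0.175, -0.742]]
tin [0.494  0.1302 0.2733] 0.4
dp [-120.6 -132.4   96.8] twist [ 0.005 -0.001  0.005] rows 3.3
dp [-191.7 -132.9  175.4] twist [ 0.005 -0.001  0.005] rows 4.7
world up in tool [ 0.67  -0.002 -0.742]
```

step_arm([
  {"dp":[-40,-60,30],"twist":[0,0,0],"hand":0.2},
  {"dp":[-80,-105,60],"twist":[0,0,0],"hand":0.2},
  {"dp":[-120,-132,97],"twist":[0.005,0,0.005],"hand":0.2},
  {"dp":[-120,-132,97],"twist":[0.005,0,0.005],"hand":0.2},
  {"dp":[-120,-132,97],"twist":[0.005,0,0.005],"hand":0.2},
])

```text
clock: 23.45
tool_pos: [0.5034, 0.2655, 0.1606]
eef_rot: [0.925, -0.122, 0.357, 0.045]
contact_force: [0.3, -0.5, -3.0]
opening: 0.691
finger_force: 35.0
```

step_arm([
  {"dp":[-27,0,30],"twist":[0,0,0],"hand":0.2},
  {"dp":[-47,0,52],"twist":[0,0,0],"hand":0.2},
  {"dp":[-60,0,67],"twist":[0,0,0],"hand":0.2},
  {"dp":[-60,0,67],"twist":[0,0,0],"hand":0.2},
  {"dp":[-60,0,67],"twist":[0,0,0],"hand":0.2},
])

```text
clock: 24.08
tool_pos: [0.5051, 0.2665, 0.0733]
eef_rot: [0.924, -0.122, 0.359, 0.044]
contact_force: [0.4, 0.5, -2.4]
opening: 0.699
finger_force: 35.0
```

```bash
python3 - <<'E'
from sim import *
s=st();t=np.load('tW.npy');A=R.from_quat(s['eef_rot']);print('tin',(s['tool_pos']+A.apply(t[:3])).round(4),np.degrees(np.arccos(A.apply(t[3:])[2])).round(1))
delta(np.array([.504,.264,.0125])-A.apply(t[:3]),A)
for n in ('side','wrist','scene'):
    c=cam(n);P=cloud(c);m=(np.hypot(P[...,0]-.504,P[...,1]-.264)<.04)&(P[...,2]>.06)&(P[...,2]<.105)&(c['depth']>0)
    h=cv2.cvtColor(c['pixels'],cv2.COLOR_RGB2HSV);m&=(h[...,2]>90)
    Q=P[m]
    if len(Q)>20:
        tp=Q[Q[:,2]>np.percentile(Q[:,2],90)-.006];print(n,len(Q),'top',np.median(tp[:,2]).round(4),((tp.min(0)+tp.max(0))/2).round(4),(tp.max(0)-tp.min(0)).round(3))
c=cam('side');u,v=px(c,s['tool_pos']).astype(int);cv2.imwrite('pics/placeW.png',cv2.resize(c['pixels'][v-50:v+50,u-60:u+60],None,fx=5,fy=5)[:,:,::-1])
E
```

```text
t 24.07 p [0.5051 0.2665 0.0733] q [-0.6   1.06 -0.49  2.22  1.94  1.16  1.67] F [ 0.4  0.5 -2.4] op 0.699 ff 35.0
axes x,y,z [[0.713, -0.195, 0.674], [-0.258, -0.966, -0.007], [0.652, -0.169, -0.739]]
tin [0.5072 0.2663 0.0328] 0.4
dp [-15.5   3.2  13.3] twist [0. 0. 0.] rows 0.3
side 162 top 0.0936 [0.511  0.2635 0.0953] [0.05 0.07 0.01]
wrist 15084 top 0.0948 [0.5074 0.2665 0.0941] [0.061 0.061 0.007]
scene 251 top 0.0955 [0.5084 0.2687 0.0964] [0.063 0.064 0.009]
```

View pics/placeW.png

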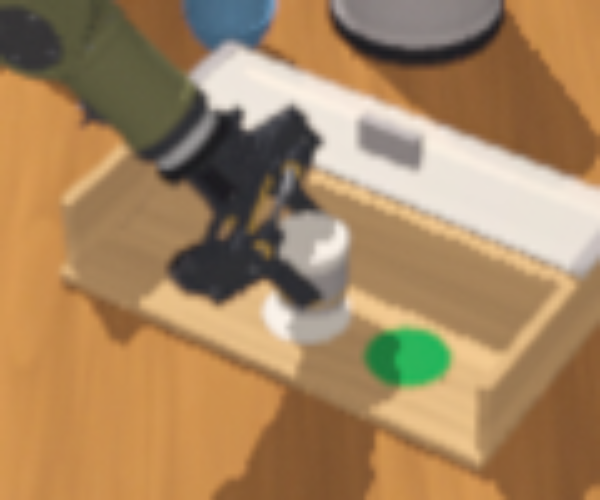

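The tin hangs upright above the white coaster, at (310,255) against the disc at (307,315), clear of the cover. I'm lowering it, releasing, and backing out.

step_arm([
  {"dp":[-9,3,7],"twist":[0,0,0],"hand":0.2},
  {"dp":[-13,3,11],"twist":[0,0,0],"hand":0.2},
  {"dp":[-16,3,13],"twist":[0,0,0],"hand":0.2},
  {"dp":[-16,3,13],"twist":[0,0,0],"hand":0.2},
])

```text
clock: 24.78
tool_pos: [0.5008, 0.2646, 0.0524]
eef_rot: [0.924, -0.121, 0.36, 0.045]
contact_force: [-6.0, -0.6, 14.0]
opening: 0.691
finger_force: 35.0
```

```bash
python3 - <<'E'
from sim import *
s=st();t=np.load('tW.npy');A=R.from_quat(s['eef_rot']);print('tin',(s['tool_pos']+A.apply(t[:3])).round(4),np.degrees(np.arccos(A.apply(t[3:])[2])).round(1))
c=cam('wrist');P,C=near(c,(.504,.264),.05,.06,.1);tp=P[(P[:,2]>np.percentile(P[:,2],90)-.006)&(C.max(1)>90)];print('top',np.median(tp[:,2]),((tp.min(0)+tp.max(0))/2).round(4))
E
```

```text
t 24.77 p [0.5008 0.2646 0.0524] q [-0.61  1.11 -0.49  2.23  1.97  1.2   1.63] F [-6.  -0.6 14. ] op 0.691 ff 35.0
axes x,y,z [[0.712, -0.192, 0.676], [-0.256, -0.967, -0.005], [0.654, -0.17, -0.737]]
tin [0.5029 0.2642 0.0119] 0.4
top 0.0741471345118678 [0.4984 0.2667 0.0739]
```

Touching down (14 N), upright on the coaster. Releasing.

step_arm([
  {"dp":[1,0,-1],"twist":[0,0,0],"hand":0.6},
  {"dp":[1,0,-1],"twist":[0,0,0],"hand":0.95},
  {"dp":[1,0,-1],"twist":[0,0,0],"hand":0.95},
  {"dp":[1,0,-1],"twist":[0,0,0],"hand":0.95},
])

```text
clock: 25.32
tool_pos: [0.5005, 0.2651, 0.0517]
eef_rot: [0.925, -0.122, 0.357, 0.044]
contact_force: [-0.2, 0.7, -1.0]
opening: 0.972
finger_force: 0.0
```

step_arm([
  {"dp":[0,0,-40],"twist":[0,0,0],"hand":0.95},
  {"dp":[0,0,-90],"twist":[0,0,0],"hand":0.95},
  {"dp":[0,0,-140],"twist":[0,0,0],"hand":0.95},
  {"dp":[0,0,-170],"twist":[0,0,0],"hand":0.95},
  {"dp":[0,0,-170],"twist":[0,0,0],"hand":0.95},
])

```text
clock: 25.95
tool_pos: [0.3891, 0.2954, 0.1792]
eef_rot: [0.925, -0.121, 0.358, 0.042]
contact_force: [-0.1, -0.6, 0.2]
opening: 0.976
finger_force: 0.0
```

```bash
cat > s3.py <<'E'
from sim import *
s=st();c=cam('wrist');save(c,'w4.png')
P,C=near(c,(.504,.264),.06,.055,.1);tp=P[P[:,2]>.07];print('W top',np.median(tp[:,2]).round(4),((tp.min(0)+tp.max(0))/2).round(4),(tp.max(0)-tp.min(0)).round(3))
for n in ('side','scene'):
    c=cam(n);P,C=near(c,(.516,-.1245),.08,.052,.075);print(n,'B',len(P),((P.min(0)+P.max(0))/2).round(4),(P.max(0)-P.min(0)).round(3))
    P,C=near(c,(.504,.264),.06,.062,.09);print(n,'W',len(P),((P.min(0)+P.max(0))/2).round(4),(P.max(0)-P.min(0)).round(3))
E
python3 s3.py
```

```text
t 25.95 p [0.3891 0.2954 0.1792] q [-0.81  0.83 -0.62  2.35  1.6   1.17  1.65] F [-0.1 -0.6  0.2] op 0.976 ff 0.0
axes x,y,z [[0.715, -0.194, 0.672], [-0.254, -0.967, -0.009], [0.652, -0.164, -0.741]]
W top 0.0742 [0.5034 0.2651 0.0732] [0.062 0.061 0.006]
side B 210 [ 0.5165 -0.1256  0.0612] [0.057 0.062 0.018]
side W 142 [0.5064 0.2632 0.0706] [0.058 0.074 0.016]
scene B 175 [ 0.5161 -0.1243  0.0605] [0.061 0.058 0.016]
scene W 244 [0.5031 0.263  0.0718] [0.063 0.06  0.019]
```

```bash
cat > s4.py <<'E'
from sim import *
s=r.get_state();B=np.array([.516,-.125,.038]);el=d(-50);pi=np.pi
for az in (-80,-100):
    G=tool(d(az),el,pi);z=G.as_matrix()[:,2]
    q,*_=path(s['q'],np.array([.45,.05,.35]),tool(d((az-15)/2),el,pi),f'via {az}')
    q,*_=path(q,B-z*.16,G,'pre')
    q,*_=path(q,B-z*.003,G,'grasp')
    q,*_=path(q,B+[0,0,.25],G,'lift')
    L=np.array([.48,-.1,.42])
    q,*_=path(q,L,tool(d(az),d(-15),1.5*pi),'half')
    q,*_=path(q,L,tool(d(az),d(22),0),'flip')
    q,*_=path(q,L,tool(d(az),d(-15),1.5*pi),'unh')
    G=tool(d(-27),el,pi);q,*_=path(q,np.array([.4213,.3208,.27]),G,'above')
    q,*_=path(q,np.array([.4213,.3208,.053]),G,'place')
az=-90;G=tool(d(az),el,pi);delta([.45,.05,.35],tool(d(-52),el,pi));delta(B-.16*G.as_matrix()[:,2],G)
E
python3 s4.py
```

```text
via -80 n 7 err 0.0 mj 0.12 [-0.3   0.37 -0.52  2.23  1.12  1.03  2.26]
pre n 5 err 0.0 mj 0.14 [-0.24  0.84 -0.33  2.08  1.17  1.01  1.78]
grasp n 4 err 0.0 mj 0.1 [-0.09  1.07 -0.23  2.09  1.55  0.9   1.55]
lift n 5 err 0.0 mj 0.14 [-0.02  0.59 -0.33  2.02  1.09  1.05  2.19]
half n 10 err 0.0 mj 0.22 [-0.47  0.6  -0.07  2.1   1.16  1.51  0.4 ]
flip n 10 err 0.0 mj 0.22 [-0.63  1.03  0.23  2.18  1.25  1.75 -1.56]
unh n 10 err 0.0 mj 0.22 [-0.46  0.6  -0.08  2.1   1.16  1.52  0.4 ]
above n 13 err 0.0 mj 0.2 [-0.7   0.68 -0.67  2.05  1.22  1.22  2.07]
place n 5 err 0.0 mj 0.11 [-0.78  1.1  -0.57  2.11  1.6   1.2   1.59]
via -100 n 7 err 0.0 mj 0.1 [-0.31  0.42 -0.51  2.15  1.01  1.13  2.21]
pre n 5 err 0.0 mj 0.11 [-0.2   0.9  -0.3   1.78  0.88  1.17  1.88]
grasp n 4 err 0.0 mj 0.07 [-0.09  1.08 -0.2   1.89  1.14  0.93  1.7 ]
lift n 5 err 0.0 mj 0.09 [-0.03  0.66 -0.3   1.82  0.86  1.23  2.14]
half n 10 err 0.0 mj 0.19 [-0.5   0.7   0.13  1.83  0.9   1.61  0.55]
flip n 10 err 0.0 mj 0.19 [-0.72  1.12  0.56  1.92  1.    1.64 -1.14]
unh n 10 err 0.0 mj 0.19 [-0.5   0.7   0.13  1.83  0.9   1.61  0.55]
above n 14 err 0.0 mj 0.19 [-0.74  0.66 -0.61  2.05  1.21  1.18  2.08]
place n 5 err 0.0 mj 0.11 [-0.81  1.09 -0.51  2.11  1.6   1.15  1.59]
dp [205.8 218.6 -47.9] twist [-0.428 -0.036  0.484] rows 4.9
dp [139.6 272.2 147.6] twist [-0.864 -0.03   0.984] rows 7.0
```

step_arm([
  {"dp":[206,219,-48],"twist":[-0.428,-0.036,0.484],"hand":1},
  {"dp":[206,219,-48],"twist":[-0.428,-0.036,0.484],"hand":1},
  {"dp":[206,219,-48],"twist":[-0.428,-0.036,0.484],"hand":1},
  {"dp":[206,219,-48],"twist":[-0.428,-0.036,0.484],"hand":1},
  {"dp":[206,219,-48],"twist":[-0.428,-0.036,0.484],"hand":1},
])

```text
clock: 26.72
tool_pos: [0.4509, 0.0472, 0.3509]
eef_rot: [0.844, -0.413, 0.307, 0.15]
contact_force: [0.3, 0.5, -0.2]
opening: 0.997
finger_force: 0.0
```

```bash
python3 - <<'E'
from sim import *
st();B=np.array([.516,-.125,.038]);G=tool(d(-90),d(-50),np.pi);delta(B-.16*G.as_matrix()[:,2],G)
E
```

```text
t 26.73 p [0.4509 0.0472 0.3509] q [-0.3   0.39 -0.52  2.19  1.07  1.07  2.24] F [ 0.3  0.5 -0.2] op 0.997 ff 0.0
axes x,y,z [[0.47, -0.606, 0.642], [-0.79, -0.613, -0.0], [0.394, -0.507, -0.766]]
dp [-49.7  -8.9 206.7] twist [-0.424  0.001  0.506] rows 3.5
```

step_arm([
  {"dp":[-50,-9,207],"twist":[-0.424,0,0.506],"hand":1},
  {"dp":[-50,-9,207],"twist":[-0.424,0,0.506],"hand":1},
  {"dp":[-50,-9,207],"twist":[-0.424,0,0.506],"hand":1},
  {"dp":[-50,-9,207],"twist":[-0.424,0,0.506],"hand":1},
  {"dp":[-50,-9,207],"twist":[-0.424,0,0.506],"hand":1},
])

```text
clock: 27.35
tool_pos: [0.5149, -0.0212, 0.1572]
eef_rot: [0.665, -0.664, 0.241, 0.243]
contact_force: [0.4, -0.7, 0.8]
opening: 1.0
finger_force: 0.0
```

```bash
python3 - <<'E'
from sim import *
s=st();c=cam('wrist');save(c,'w5.png')
P,C=near(c,(.516,-.125),.055,.04,.075);print(len(P),((P.min(0)+P.max(0))/2).round(4),P.max(0)[2].round(4));P=P[P[:,2]>.057];m=(P.min(0)+P.max(0))/2;print(m.round(4),(P.max(0)-P.min(0)).round(3))
for xy in ((m[0],m[1]),):
    G=tool(d(-90),d(-50),np.pi);delta(np.array([*xy,.038])-.003*G.as_matrix()[:,2],G)
E
```

```text
t 27.35 p [ 0.5149 -0.0212  0.1572] q [-0.22  0.87 -0.32  1.93  1.01  1.09  1.84] F [ 0.4 -0.7  0.8] op 1.0 ff 0.0
axes x,y,z [[0.003, -0.765, 0.644], [-1.0, -0.001, 0.003], [-0.002, -0.644, -0.765]]
4042 [ 0.5157 -0.1244  0.0521] 0.0642
[ 0.5156 -0.1245  0.0606] [0.061 0.062 0.007]
dp [  2.6  -0.9 156.6] twist [-0.001 -0.     0.005] rows 2.5
```

View pics/w5.png

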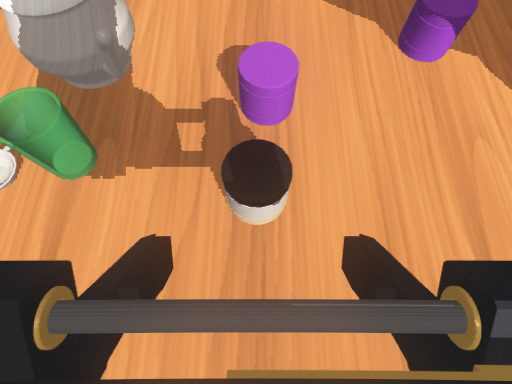

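The black-lidded tin is centred at (257,180), with a purple tin behind it at (268,80) and the glass at left (45,130). Nothing stands between the fingers except the tin, so I'm grasping and lifting it.

step_arm([
  {"dp":[2,-1,50],"twist":[0,0,0],"hand":1},
  {"dp":[2,-1,95],"twist":[0,0,0],"hand":1},
  {"dp":[2,-1,130],"twist":[0,0,0],"hand":1},
  {"dp":[2,-1,150],"twist":[0,0,0],"hand":1},
  {"dp":[2,-1,157],"twist":[0,0,0],"hand":1},
])

```text
clock: 28.02
tool_pos: [0.5162, -0.1209, 0.0412]
eef_rot: [0.667, -0.663, 0.242, 0.241]
contact_force: [-0.2, -0.0, 0.1]
opening: 1.001
finger_force: 0.0
```

step_arm([
  {"dp":[0,0,0],"twist":[0,0,0],"hand":0.2},
  {"dp":[0,0,0],"twist":[0,0,0],"hand":0.2},
  {"dp":[0,0,0],"twist":[0,0,0],"hand":0.2},
  {"dp":[0,0,0],"twist":[0,0,0],"hand":0.2},
  {"dp":[0,0,0],"twist":[0,0,0],"hand":0.2},
], force=35)

```text
clock: 28.65
tool_pos: [0.5169, -0.12, 0.0412]
eef_rot: [0.666, -0.663, 0.242, 0.24]
contact_force: [-1.4, 3.1, 6.9]
opening: 0.694
finger_force: 35.0
```

```bash
python3 - <<'E'
from sim import *
s=st();A=R.from_quat(s['eef_rot']);t=A.inv().apply(np.array([.5156,-.1247,0])-s['tool_pos']);print('tin in tool',t.round(4));t[1]=0
np.save('tB.npy',np.r_[t,A.inv().apply([0,0,1])])
print(250*A.inv().apply([0,0,1]))
E
```

```text
t 28.65 p [ 0.5169 -0.12    0.0412] q [-0.11  1.07 -0.2   1.99  1.33  0.89  1.63] F [-1.4  3.1  6.9] op 0.694 ff 35.0
axes x,y,z [[0.004, -0.767, 0.641], [-1.0, -0.006, -0.001], [0.004, -0.641, -0.767]]
tin in tool [-0.0229  0.0013  0.0346]
[ 160.36272324   -0.26414981 -191.79084238]
```

step_arm([
  {"dp":[20,0,-24],"twist":[0,0,0],"hand":0.2},
  {"dp":[50,0,-60],"twist":[0,0,0],"hand":0.2},
  {"dp":[90,0,-107],"twist":[0,0,0],"hand":0.2},
  {"dp":[130,0,-155],"twist":[0,0,0],"hand":0.2},
  {"dp":[160,0,-191],"twist":[0,0,0],"hand":0.2},
])

```text
clock: 29.28
tool_pos: [0.5166, -0.1206, 0.292]
eef_rot: [0.666, -0.663, 0.242, 0.24]
contact_force: [-0.4, 0.3, -3.0]
opening: 0.697
finger_force: 35.0
```

```bash
python3 - <<'E'
from sim import *
s=st();print(np.degrees(np.arccos((R.from_quat(s['eef_rot']).apply(np.load('tB.npy')[3:]))[2])))
delta([.48,-.1,.42],tool(d(-95),d(-15),np.pi*1.5))
E
```

```text
t 29.27 p [ 0.5166 -0.1206  0.292 ] q [-0.05  0.62 -0.29  1.92  0.95  1.13  2.18] F [-0.4  0.3 -3. ] op 0.697 ff 35.0
axes x,y,z [[0.003, -0.768, 0.641], [-1.0, -0.005, -0.002], [0.005, -0.641, -0.768]]
0.08884840038443005
dp [  66.    36.2 -111.7] twist [0.42  0.547 1.564] rows 9.2
```

step_arm([
  {"dp":[66,36,-112],"twist":[0.21,0.274,0.782],"hand":0.2},
  {"dp":[66,36,-112],"twist":[0.21,0.274,0.782],"hand":0.2},
  {"dp":[66,36,-112],"twist":[0.21,0.274,0.782],"hand":0.2},
  {"dp":[66,36,-112],"twist":[0.21,0.274,0.782],"hand":0.2},
  {"dp":[66,36,-112],"twist":[0.21,0.274,0.782],"hand":0.2},
])

```text
clock: 29.9
tool_pos: [0.4802, -0.099, 0.4175]
eef_rot: [-0.346, 0.8, -0.468, -0.146]
contact_force: [-0.2, -0.3, -1.9]
opening: 0.7
finger_force: 35.0
```

step_arm([
  {"dp":[0,0,0],"twist":[0.21,0.274,0.782],"hand":0.2},
  {"dp":[0,0,0],"twist":[0.21,0.274,0.782],"hand":0.2},
  {"dp":[0,0,0],"twist":[0.21,0.274,0.782],"hand":0.2},
  {"dp":[0,0,0],"twist":[0.21,0.274,0.782],"hand":0.2},
  {"dp":[0,0,0],"twist":[0.21,0.274,0.782],"hand":0.2},
])

```text
clock: 30.52
tool_pos: [0.4807, -0.0991, 0.4169]
eef_rot: [0.035, 0.792, -0.609, -0.027]
contact_force: [-0.0, 0.2, -2.7]
opening: 0.691
finger_force: 35.0
```

```bash
python3 - <<'E'
from sim import *
s=st();print(np.degrees(np.arccos((R.from_quat(s['eef_rot']).apply(np.load('tB.npy')[3:]))[2])))
delta([.48,-.1,.42],tool(d(-95),d(22),0))
E
```

```text
t 30.52 p [ 0.4807 -0.0991  0.4169] q [-0.49  0.68  0.06  1.89  0.97  1.59  0.5 ] F [-0.   0.2 -2.7] op 0.691 ff 35.0
axes x,y,z [[-0.996, 0.089, 0.0], [0.023, 0.256, -0.966], [-0.086, -0.963, -0.257]]
78.55625465031326
dp [ 0.6 -3.3  0.1] twist [ 0.503 -0.506  1.511] rows 8.9
```

step_arm([
  {"dp":[0,0,0],"twist":[0.252,-0.253,0.756],"hand":0.2},
  {"dp":[0,0,0],"twist":[0.252,-0.253,0.756],"hand":0.2},
  {"dp":[0,0,0],"twist":[0.252,-0.253,0.756],"hand":0.2},
  {"dp":[0,0,0],"twist":[0.252,-0.253,0.756],"hand":0.2},
  {"dp":[0,0,0],"twist":[0.252,-0.253,0.756],"hand":0.2},
])

```text
clock: 31.15
tool_pos: [0.4807, -0.0991, 0.4167]
eef_rot: [-0.244, -0.64, 0.667, -0.292]
contact_force: [-0.2, -1.1, -2.5]
opening: 0.697
finger_force: 35.0
```

step_arm([
  {"dp":[0,0,0],"twist":[0.252,-0.253,0.756],"hand":0.2},
  {"dp":[0,0,0],"twist":[0.252,-0.253,0.756],"hand":0.2},
  {"dp":[0,0,0],"twist":[0.252,-0.253,0.756],"hand":0.2},
  {"dp":[0,0,0],"twist":[0.252,-0.253,0.756],"hand":0.2},
  {"dp":[0,0,0],"twist":[0.252,-0.253,0.756],"hand":0.2},
])

```text
clock: 31.78
tool_pos: [0.4811, -0.0995, 0.4163]
eef_rot: [-0.412, -0.378, 0.611, -0.561]
contact_force: [0.5, -0.3, -1.9]
opening: 0.698
finger_force: 35.0
```

step_arm([
  {"dp":[0,0,0],"twist":[0,0,0],"hand":0.2},
  {"dp":[0,0,0],"twist":[0,0,0],"hand":0.2},
  {"dp":[0,0,0],"twist":[0,0,0],"hand":0.2},
  {"dp":[0,0,0],"twist":[0,0,0],"hand":0.2},
  {"dp":[0,0,0],"twist":[0,0,0],"hand":0.2},
])

```text
clock: 32.4
tool_pos: [0.4804, -0.0999, 0.4181]
eef_rot: [-0.412, -0.378, 0.612, -0.56]
contact_force: [-0.3, -0.4, -2.0]
opening: 0.7
finger_force: 35.0
```

```bash
python3 - <<'E'
from sim import *
s=st();print(np.degrees(np.arccos((R.from_quat(s['eef_rot']).apply(np.load('tB.npy')[3:]))[2])))
E
```

```text
t 32.4 p [ 0.4804 -0.0999  0.4181] q [-0.69  1.09  0.46  1.98  1.07  1.66 -1.26] F [-0.3 -0.4 -2. ] op 0.7 ff 35.0
axes x,y,z [[-0.034, -0.374, -0.927], [0.996, -0.087, -0.001], [-0.08, -0.923, 0.375]]
151.93861022308388
```

step_arm([
  {"dp":[0,0,0],"twist":[0,0,0],"hand":0.2},
  {"dp":[0,0,0],"twist":[0,0,0],"hand":0.2},
  {"dp":[0,0,0],"twist":[0,0,0],"hand":0.2},
  {"dp":[0,0,0],"twist":[0,0,0],"hand":0.2},
  {"dp":[0,0,0],"twist":[0,0,0],"hand":0.2},
])

```text
clock: 33.02
tool_pos: [0.4805, -0.0999, 0.418]
eef_rot: [-0.411, -0.378, 0.612, -0.56]
contact_force: [-0.2, -0.0, -2.0]
opening: 0.693
finger_force: 35.0
```

step_arm([
  {"dp":[0,0,0],"twist":[0,0,0],"hand":0.2},
  {"dp":[0,0,0],"twist":[0,0,0],"hand":0.2},
  {"dp":[0,0,0],"twist":[0,0,0],"hand":0.2},
  {"dp":[0,0,0],"twist":[0,0,0],"hand":0.2},
  {"dp":[0,0,0],"twist":[0,0,0],"hand":0.2},
])

```text
clock: 33.65
tool_pos: [0.4804, -0.0999, 0.418]
eef_rot: [-0.412, -0.378, 0.612, -0.56]
contact_force: [0.4, 0.0, -2.6]
opening: 0.693
finger_force: 35.0
```

step_arm([
  {"dp":[0,0,0],"twist":[0,0,0],"hand":0.2},
  {"dp":[0,0,0],"twist":[0,0,0],"hand":0.2},
  {"dp":[0,0,0],"twist":[0,0,0],"hand":0.2},
  {"dp":[0,0,0],"twist":[0,0,0],"hand":0.2},
  {"dp":[0,0,0],"twist":[0,0,0],"hand":0.2},
])

```text
clock: 34.28
tool_pos: [0.4805, -0.0999, 0.418]
eef_rot: [-0.412, -0.378, 0.612, -0.56]
contact_force: [0.1, -0.4, -3.6]
opening: 0.692
finger_force: 35.0
```

step_arm([
  {"dp":[0,0,0],"twist":[0,0,0],"hand":0.2},
  {"dp":[0,0,0],"twist":[0,0,0],"hand":0.2},
  {"dp":[0,0,0],"twist":[0,0,0],"hand":0.2},
  {"dp":[0,0,0],"twist":[0,0,0],"hand":0.2},
  {"dp":[0,0,0],"twist":[0,0,0],"hand":0.2},
])

```text
clock: 34.9
tool_pos: [0.4805, -0.0999, 0.418]
eef_rot: [-0.411, -0.378, 0.612, -0.56]
contact_force: [0.7, 0.3, -2.3]
opening: 0.7
finger_force: 35.0
```

step_arm([
  {"dp":[0,0,0],"twist":[-0.252,0.253,-0.756],"hand":0.2},
  {"dp":[0,0,0],"twist":[-0.252,0.253,-0.756],"hand":0.2},
  {"dp":[0,0,0],"twist":[-0.252,0.253,-0.756],"hand":0.2},
  {"dp":[0,0,0],"twist":[-0.252,0.253,-0.756],"hand":0.2},
  {"dp":[0,0,0],"twist":[-0.252,0.253,-0.756],"hand":0.2},
])

```text
clock: 35.52
tool_pos: [0.4801, -0.1002, 0.4186]
eef_rot: [-0.244, -0.641, 0.668, -0.29]
contact_force: [0.5, 0.1, -2.8]
opening: 0.695
finger_force: 35.0
```

step_arm([
  {"dp":[0,0,0],"twist":[-0.252,0.253,-0.756],"hand":0.2},
  {"dp":[0,0,0],"twist":[-0.252,0.253,-0.756],"hand":0.2},
  {"dp":[0,0,0],"twist":[-0.252,0.253,-0.756],"hand":0.2},
  {"dp":[0,0,0],"twist":[-0.252,0.253,-0.756],"hand":0.2},
  {"dp":[0,0,0],"twist":[-0.252,0.253,-0.756],"hand":0.2},
])

```text
clock: 36.15
tool_pos: [0.4801, -0.1006, 0.4186]
eef_rot: [0.034, 0.792, -0.608, -0.029]
contact_force: [0.3, 0.2, -3.6]
opening: 0.698
finger_force: 35.0
```

```bash
python3 - <<'E'
from sim import *
s=st();t=np.load('tB.npy')
G=tool(d(-27),d(-50),np.pi);p=np.array([.4213,.3208,.22])-G.apply(t[:3])
path(s['q'],p,G,'a');delta(p,G)
E
```

```text
t 36.15 p [ 0.4801 -0.1006  0.4186] q [-0.49  0.68  0.07  1.89  0.97  1.59  0.51] F [ 0.3  0.2 -3.6] op 0.698 ff 35.0
axes x,y,z [[-0.996, 0.09, 0.004], [0.019, 0.258, -0.966], [-0.088, -0.962, -0.258]]
a n 14 err 0.0 mj 0.19 [-0.73  0.68 -0.64  2.06  1.22  1.2   2.05]
dp [ 100.2  259.9 -361.3] twist [ 0.414 -1.324 -1.999] rows 13.0
```

step_arm([
  {"dp":[55,130,-200],"twist":[0.138,-0.441,-0.666],"hand":0.2},
  {"dp":[55,130,-200],"twist":[0.138,-0.441,-0.666],"hand":0.2},
  {"dp":[55,130,-200],"twist":[0.138,-0.441,-0.666],"hand":0.2},
  {"dp":[55,130,-200],"twist":[0.138,-0.441,-0.666],"hand":0.2},
  {"dp":[55,130,-200],"twist":[0.138,-0.441,-0.666],"hand":0.2},
])

```text
clock: 36.78
tool_pos: [0.4448, 0.1352, 0.3418]
eef_rot: [-0.362, 0.703, -0.61, -0.054]
contact_force: [-0.6, -0.6, -2.9]
opening: 0.696
finger_force: 35.0
```

step_arm([
  {"dp":[0,0,0],"twist":[0.138,-0.441,-0.666],"hand":0.2},
  {"dp":[0,0,0],"twist":[0.138,-0.441,-0.666],"hand":0.2},
  {"dp":[0,0,0],"twist":[0.138,-0.441,-0.666],"hand":0.2},
  {"dp":[0,0,0],"twist":[0.138,-0.441,-0.666],"hand":0.2},
  {"dp":[0,0,0],"twist":[0.138,-0.441,-0.666],"hand":0.2},
])

```text
clock: 37.4
tool_pos: [0.4455, 0.1279, 0.3452]
eef_rot: [0.691, -0.502, 0.515, 0.075]
contact_force: [0.0, 0.4, -2.5]
opening: 0.692
finger_force: 35.0
```

step_arm([
  {"dp":[0,0,0],"twist":[0.138,-0.441,-0.666],"hand":0.2},
  {"dp":[0,0,0],"twist":[0.138,-0.441,-0.666],"hand":0.2},
  {"dp":[0,0,0],"twist":[0.138,-0.441,-0.666],"hand":0.2},
  {"dp":[0,0,0],"twist":[0.138,-0.441,-0.666],"hand":0.2},
  {"dp":[0,0,0],"twist":[0.138,-0.441,-0.666],"hand":0.2},
])

```text
clock: 38.02
tool_pos: [0.4457, 0.1267, 0.3449]
eef_rot: [0.913, -0.22, 0.335, 0.082]
contact_force: [0.5, 0.3, -2.0]
opening: 0.695
finger_force: 35.0
```

```bash
cat > s5.py <<'E'
from sim import *
import sys
s=st();t=np.load('tB.npy');A=R.from_quat(s['eef_rot']);print('tin',(s['tool_pos']+A.apply(t[:3])).round(4),np.degrees(np.arccos(A.apply(t[3:])[2])).round(1))
z=A.apply(t[3:]);G=R.from_rotvec(np.cross(z,[0,0,1]))*A
for h in map(float,sys.argv[1:]):
    delta(np.array([.4213,.3208,h])-G.apply(t[:3]),G)
print('up in tool',G.inv().apply([0,0,1]).round(3))
E
python3 s5.py .2 .12 .035 .0125
```

```text
t 38.02 p [0.4457 0.1267 0.3449] q [-0.38  0.36 -0.58  2.3   1.29  0.94  2.28] F [ 0.5  0.3 -2. ] op 0.695 ff 35.0
axes x,y,z [[0.679, -0.347, 0.647], [-0.457, -0.89, 0.003], [0.574, -0.297, -0.763]]
tin [0.4501 0.1243 0.3037] 0.5
dp [-154.5 -161.8    4.3] twist [ 0.003 -0.007  0.002] rows 3.6
dp [-206.2 -162.    65.3] twist [ 0.003 -0.007  0.002] rows 4.3
dp [-261.2 -162.3  130.2] twist [ 0.003 -0.007  0.002] rows 5.3
dp [-275.8 -162.3  147.3] twist [ 0.003 -0.007  0.002] rows 5.6
up in tool [ 0.641 -0.001 -0.767]
```

step_arm([
  {"dp":[-50,-55,1],"twist":[0,0,0],"hand":0.2},
  {"dp":[-100,-110,3],"twist":[0,0,0],"hand":0.2},
  {"dp":[-154,-162,4],"twist":[0.003,-0.007,0.002],"hand":0.2},
  {"dp":[-180,-162,35],"twist":[0.003,-0.007,0.002],"hand":0.2},
  {"dp":[-206,-162,65],"twist":[0.003,-0.007,0.002],"hand":0.2},
])

```text
clock: 38.65
tool_pos: [0.4162, 0.3284, 0.1594]
eef_rot: [0.914, -0.219, 0.332, 0.077]
contact_force: [1.3, -0.6, -2.1]
opening: 0.694
finger_force: 35.0
```

step_arm([
  {"dp":[-20,0,24],"twist":[0,0,0],"hand":0.2},
  {"dp":[-40,0,47],"twist":[0,0,0],"hand":0.2},
  {"dp":[-40,0,47],"twist":[0,0,0],"hand":0.2},
  {"dp":[-40,0,47],"twist":[0,0,0],"hand":0.2},
])

```text
clock: 39.15
tool_pos: [0.4164, 0.3264, 0.0998]
eef_rot: [0.914, -0.22, 0.332, 0.079]
contact_force: [0.0, -0.1, -2.4]
opening: 0.697
finger_force: 34.9
```

```bash
python3 s5.py .035 .0125; python3 - <<'E'
from h import *
s=r.get_state();c=cam('side');u,v=px(c,s['tool_pos']).astype(int);cv2.imwrite('pics/placeB.png',cv2.resize(c['pixels'][v-50:v+50,u-60:u+60],None,fx=5,fy=5)[:,:,::-1])
c=cam('wrist');P,C=near(c,(.4213,.3208),.05,.05,.2);tp=P[(P[:,2]>.1)&(P[:,2]<.13)];print(len(tp),np.median(tp[:,2]),((tp.min(0)+tp.max(0))/2).round(4),(tp.max(0)-tp.min(0)).round(3))
E
```

```text
t 39.15 p [0.4164 0.3264 0.0998] q [-0.82  0.99 -0.53  2.12  1.51  1.14  1.67] F [ 0.  -0.1 -2.4] op 0.697 ff 34.9
axes x,y,z [[0.683, -0.349, 0.642], [-0.454, -0.891, -0.002], [0.572, -0.29, -0.767]]
tin [0.4206 0.3243 0.0586] 0.1
dp [-13.4   2.8  19.5] twist [-0.001 -0.    -0.001] rows 0.4
dp [-27.9   2.9  36.8] twist [-0.001 -0.    -0.001] rows 0.7
up in tool [ 0.641 -0.001 -0.767]
14289 0.12235848586435619 [0.4138 0.3258 0.115 ] [0.081 0.089 0.03 ]
```

View pics/placeB.png

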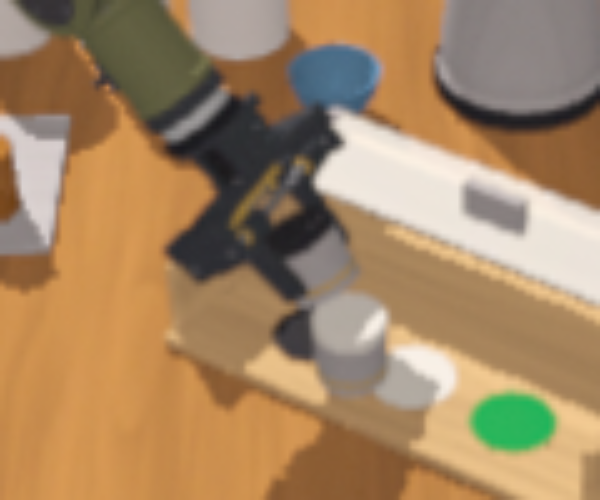

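The black tin hangs at (318,260), but the white-lidded tin has been knocked off its coaster. It's now at (348,345) in the crop, partly over the black coaster, while its own disc lies empty at (415,375). I'll lift, set the black tin down upright on the open counter, and put the white one back first.

step_arm([
  {"dp":[30,0,-36],"twist":[0,0,0],"hand":0.2},
  {"dp":[64,0,-77],"twist":[0,0,0],"hand":0.2},
  {"dp":[64,0,-77],"twist":[0,0,0],"hand":0.2},
  {"dp":[64,0,-77],"twist":[0,0,0],"hand":0.2},
])

```text
clock: 39.75
tool_pos: [0.4156, 0.3268, 0.1996]
eef_rot: [0.914, -0.22, 0.332, 0.078]
contact_force: [-0.8, -0.5, -2.2]
opening: 0.697
finger_force: 34.9
```

```bash
python3 - <<'E'
from sim import *
s=st()
for n in ('side','scene','wrist'):
    c=cam(n);P,C=near(c,(.46,.285),.09,.062,.08)
    print(n,len(P));
    if len(P)>20:
        md=np.median(P,0);Q=P[np.hypot(*(P-md)[:,:2].T)<.045];print(((Q.min(0)+Q.max(0))/2).round(4),(Q.max(0)-Q.min(0)).round(3),np.median(Q[:,2]).round(4))
t=np.load('tB.npy');A=R.from_quat(s['eef_rot'])
P0=np.array([.40,.08,.0])
for G in (A,tool(d(-60),d(-50),np.pi)):
  for h in (.15,.003):
    p=P0+[0,0,h]-G.apply(t[:3]);q,*_=path(s['q'],p,G,'x');delta(p,G)
c=cam('scene');P,C=near(c,P0,.08,.01,.3);print('free?',len(P))
E
```

```text
t 39.75 p [0.4156 0.3268 0.1996] q [-0.79  0.79 -0.58  2.1   1.32  1.15  1.89] F [-0.8 -0.5 -2.2] op 0.697 ff 34.9
axes x,y,z [[0.683, -0.35, 0.641], [-0.454, -0.891, -0.003], [0.572, -0.289, -0.768]]
side 146
[0.4529 0.2703 0.0706] [0.058 0.069 0.017] 0.0712
scene 227
[0.4523 0.2718 0.0709] [0.065 0.06  0.018] 0.0749
wrist 586
[0.4578 0.2534 0.0741] [0.047 0.021 0.004] 0.0742
x n 5 err 11.21 mj 0.86 [-0.08  1.07 -1.45  2.54  1.36  1.75  1.67]
dp [ 67.5 227.1  65.3] twist [0.001 0.001 0.002] rows 3.9
x n 6 err 12.59 mj 0.79 [-0.15  1.55 -1.31  2.54  1.64  2.07  1.48]
dp [-26.6 227.2 178.3] twist [0.001 0.001 0.002] rows 4.6
x n 5 err 0.0 mj 0.09 [-0.53  0.75 -0.47  2.35  1.24  1.03  1.55]
dp [ 68.  224.4  65.7] twist [-0.371  0.004  0.442] rows 3.9
x n 6 err 0.0 mj 0.14 [-0.54  1.12 -0.44  2.36  1.57  1.06  1.14]
dp [-26.1 224.5 178.7] twist [-0.371  0.004  0.442] rows 4.6
free? 0
```

step_arm([
  {"dp":[68,224,66],"twist":[-0.371,0.004,0.442],"hand":0.2},
  {"dp":[68,224,66],"twist":[-0.371,0.004,0.442],"hand":0.2},
  {"dp":[68,224,66],"twist":[-0.371,0.004,0.442],"hand":0.2},
  {"dp":[68,224,66],"twist":[-0.371,0.004,0.442],"hand":0.2},
  {"dp":[68,224,66],"twist":[-0.371,0.004,0.442],"hand":0.2},
])

```text
clock: 40.58
tool_pos: [0.3969, 0.0795, 0.1919]
eef_rot: [0.812, -0.471, 0.296, 0.174]
contact_force: [0.1, 0.9, -2.2]
opening: 0.695
finger_force: 34.9
```

```bash
python3 - <<'E'
from sim import *
s=st();t=np.load('tB.npy');A=R.from_quat(s['eef_rot']);print('tin',(s['tool_pos']+A.apply(t[:3])).round(4),np.degrees(np.arccos(A.apply(t[3:])[2])).round(1))
z=A.apply(t[3:]);G=R.from_rotvec(np.cross(z,[0,0,1]))*A
for h in (.02,.001):delta(np.array([.40,.08,h])-G.apply(t[:3]),G)
E
```

```text
t 40.58 p [0.3969 0.0795 0.1919] q [-0.52  0.75 -0.47  2.36  1.24  1.03  1.55] F [ 0.1  0.9 -2.2] op 0.695 ff 34.9
axes x,y,z [[0.381, -0.661, 0.646], [-0.868, -0.496, 0.004], [0.318, -0.563, -0.763]]
tin [0.3992 0.0751 0.1507] 0.5
dp [-87.1  -3.5  97.4] twist [ 0.004 -0.006  0.004] rows 2.1
dp [-99.4  -3.6 111.9] twist [ 0.004 -0.006  0.004] rows 2.4
```

step_arm([
  {"dp":[-40,-2,45],"twist":[0,0,0],"hand":0.2},
  {"dp":[-75,-3,84],"twist":[0.004,-0.006,0.004],"hand":0.2},
  {"dp":[-92,-4,104],"twist":[0.004,-0.006,0.004],"hand":0.2},
  {"dp":[-99,-4,112],"twist":[0.004,-0.006,0.004],"hand":0.2},
  {"dp":[-99,-4,112],"twist":[0.004,-0.006,0.004],"hand":0.2},
])

```text
clock: 41.2
tool_pos: [0.4002, 0.0904, 0.0423]
eef_rot: [0.814, -0.471, 0.296, 0.167]
contact_force: [0.1, -0.3, -1.3]
opening: 0.696
finger_force: 35.1
```

step_arm([
  {"dp":[0,0,0],"twist":[0,0,0],"hand":0.2},
  {"dp":[0,0,0],"twist":[0,0,0],"hand":0.6},
  {"dp":[0,0,0],"twist":[0,0,0],"hand":1},
  {"dp":[0,0,0],"twist":[0,0,0],"hand":1},
  {"dp":[0,0,0],"twist":[0,0,0],"hand":1},
])

```text
clock: 41.82
tool_pos: [0.3999, 0.0908, 0.0423]
eef_rot: [0.814, -0.472, 0.295, 0.166]
contact_force: [-0.8, -0.4, 0.2]
opening: 1.0
finger_force: 0.0
```

step_arm([
  {"dp":[0,0,-40],"twist":[0,0,0],"hand":1},
  {"dp":[0,0,-90],"twist":[0,0,0],"hand":1},
  {"dp":[0,0,-140],"twist":[0,0,0],"hand":1},
  {"dp":[0,0,-180],"twist":[0,0,0],"hand":1},
])

```text
clock: 42.32
tool_pos: [0.3408, 0.1908, 0.1824]
eef_rot: [0.814, -0.471, 0.295, 0.166]
contact_force: [1.2, 0.1, -0.7]
opening: 1.001
finger_force: 0.0
```

```bash
python3 - <<'E'
from sim import *
s=st()
for n in ('side','scene','wrist'):
    c=cam(n)
    for nm,xy,z0,z1 in (('W',(.4528,.271),.062,.08),('B',(.40,.08),.05,.072)):
        P,C=near(c,xy,.055,z0,z1)
        if len(P)>20:print(n,nm,((P.min(0)+P.max(0))/2).round(4),(P.max(0)-P.min(0)).round(3),np.median(P[:,2]).round(4))
W=np.array([.4528,.271,.052])
for az in (-27,-40,-55):
    G=tool(d(az),d(-50),np.pi);z=G.as_matrix()[:,2]
    q,*_=path(s['q'],W-z*.15,G,str(az));q,*_=path(q,W-z*.003,G,'g');delta(W-z*.15,G)
E
```

```text
t 42.33 p [0.3408 0.1908 0.1824] q [-0.75  0.79 -0.53  2.24  1.03  1.1   1.49] F [ 1.2  0.1 -0.7] op 1.001 ff 0.0
axes x,y,z [[0.382, -0.67, 0.637], [-0.866, -0.501, -0.008], [0.324, -0.548, -0.771]]
side W [0.4528 0.2708 0.0707] [0.058 0.067 0.017] 0.0708
side B [0.4124 0.0629 0.0584] [0.058 0.066 0.016] 0.0597
scene W [0.4522 0.2712 0.0708] [0.062 0.06  0.016] 0.0745
scene B [0.4132 0.0665 0.0596] [0.062 0.061 0.019] 0.0629
wrist W [0.466  0.2536 0.0733] [0.019 0.022 0.005] 0.074
wrist B [0.4119 0.0675 0.0572] [0.061 0.062 0.014] 0.0621
-27 n 4 err 0.0 mj 0.09 [-0.88  0.84 -0.57  2.2   1.36  1.14  1.69]
g n 3 err 0.0 mj 0.12 [-0.73  1.08 -0.47  2.18  1.7   1.11  1.55]
dp [-82.8 -83.7 -48. ] twist [ 0.359  0.005 -0.448] rows 3.1
-40 n 3 err 0.0 mj 0.09 [-0.87  0.87 -0.55  2.01  1.16  1.2   1.75]
g n 3 err 0.0 mj 0.11 [-0.74  1.07 -0.45  2.05  1.47  1.09  1.6 ]
dp [ -90.4 -103.3  -54. ] twist [ 0.214  0.007 -0.274] rows 2.4
-55 n 4 err 0.0 mj 0.12 [-0.84  0.92 -0.53  1.8   0.98  1.31  1.79]
g n 3 err 0.0 mj 0.09 [-0.73  1.08 -0.44  1.9   1.23  1.13  1.64]
dp [ -94.8 -127.9  -57.2] twist [ 0.046  0.008 -0.073] rows 2.7
```

step_arm([
  {"dp":[-83,-84,-48],"twist":[0.359,0.005,-0.448],"hand":1},
  {"dp":[-83,-84,-48],"twist":[0.359,0.005,-0.448],"hand":1},
  {"dp":[-83,-84,-48],"twist":[0.359,0.005,-0.448],"hand":1},
  {"dp":[-83,-84,-48],"twist":[0.359,0.005,-0.448],"hand":1},
  {"dp":[-83,-84,-48],"twist":[0.359,0.005,-0.448],"hand":1},
])

```text
clock: 43.1
tool_pos: [0.3678, 0.3119, 0.1651]
eef_rot: [0.913, -0.221, 0.332, 0.083]
contact_force: [-0.3, -0.6, -1.5]
opening: 0.999
finger_force: 0.0
```

```bash
python3 - <<'E'
from sim import *
s=st();c=cam('wrist');P,C=near(c,(.4528,.271),.055,.05,.08);P=P[P[:,2]>.07];m=(P.min(0)+P.max(0))/2;print(m.round(4),(P.max(0)-P.min(0)).round(3))
G=tool(d(-27),d(-50),np.pi);z=G.as_matrix()[:,2];delta(np.array([m[0],m[1],.052])-z*.003,G)
E
```

```text
t 43.1 p [0.3678 0.3119 0.1651] q [-0.87  0.85 -0.57  2.2   1.35  1.14  1.68] F [-0.3 -0.6 -1.5] op 0.999 ff 0.0
axes x,y,z [[0.682, -0.349, 0.643], [-0.459, -0.888, 0.006], [0.569, -0.299, -0.766]]
[0.4524 0.2736 0.0734] [0.061 0.061 0.007]
dp [ -1.7  -4.9 143.5] twist [ 0.007 -0.    -0.002] rows 2.3
```

step_arm([
  {"dp":[-2,-5,50],"twist":[0,0,0],"hand":1},
  {"dp":[-2,-5,95],"twist":[0.007,0,0],"hand":1},
  {"dp":[-2,-5,125],"twist":[0.007,0,0],"hand":1},
  {"dp":[-2,-5,144],"twist":[0.007,0,0],"hand":1},
  {"dp":[-2,-5,144],"twist":[0.007,0,0],"hand":1},
])

```text
clock: 43.78
tool_pos: [0.4512, 0.2744, 0.0531]
eef_rot: [0.913, -0.22, 0.333, 0.08]
contact_force: [-0.6, 1.2, 0.9]
opening: 1.001
finger_force: 0.0
```

step_arm([
  {"dp":[0,0,0],"twist":[0,0,0],"hand":0.2},
  {"dp":[0,0,0],"twist":[0,0,0],"hand":0.2},
  {"dp":[0,0,0],"twist":[0,0,0],"hand":0.2},
  {"dp":[0,0,0],"twist":[0,0,0],"hand":0.2},
  {"dp":[0,0,0],"twist":[0,0,0],"hand":0.2},
])

```text
clock: 44.4
tool_pos: [0.4499, 0.2762, 0.0545]
eef_rot: [0.914, -0.218, 0.333, 0.079]
contact_force: [-4.0, 0.3, 5.2]
opening: 0.696
finger_force: 35.0
```

```bash
python3 - <<'E'
from sim import *
s=st();A=R.from_quat(s['eef_rot']);t=A.inv().apply(np.array([.4524,.2736,.012])-s['tool_pos']);print('tin in tool',t.round(4));t[1]=0
np.save('tW.npy',np.r_[t,A.inv().apply([0,0,1])])
for h in (.03,.0125):delta(np.array([.504,.264,h])-A.apply(t[:3]),A)
E
```

```text
t 44.4 p [0.4499 0.2762 0.0545] q [-0.74  1.08 -0.46  2.18  1.7   1.11  1.55] F [-4.   0.3  5.2] op 0.696 ff 35.0
axes x,y,z [[0.683, -0.347, 0.643], [-0.451, -0.892, -0.002], [0.574, -0.289, -0.766]]
tin in tool [-0.0247  0.0013  0.0348]
dp [ 50.1 -13.4  18.6] twist [0. 0. 0.] rows 0.9
dp [ 38.9 -13.4  32. ] twist [0. 0. 0.] rows 0.8
```

step_arm([
  {"dp":[12,0,-14],"twist":[0,0,0],"hand":0.2},
  {"dp":[30,-7,5],"twist":[0,0,0],"hand":0.2},
  {"dp":[50,-13,19],"twist":[0,0,0],"hand":0.2},
  {"dp":[50,-13,19],"twist":[0,0,0],"hand":0.2},
  {"dp":[43,-13,27],"twist":[0,0,0],"hand":0.2},
])

```text
clock: 45.02
tool_pos: [0.5002, 0.2658, 0.0605]
eef_rot: [0.914, -0.218, 0.332, 0.078]
contact_force: [-0.2, -0.3, -3.5]
opening: 0.695
finger_force: 35.0
```

```bash
python3 - <<'E'
from sim import *
s=st();A=R.from_quat(s['eef_rot']);t=np.load('tW.npy');print('tin',(s['tool_pos']+A.apply(t[:3])).round(4),np.degrees(np.arccos(A.apply(t[3:])[2])).round(2))
delta(np.array([.504,.264,.012])-A.apply(t[:3]),A)
c=cam('scene');P,C=near(c,(.504,.264),.05,.065,.1);P=P[C.max(1)>90];tp=P[P[:,2]>np.percentile(P[:,2],90)-.008];print(((tp.min(0)+tp.max(0))/2).round(4))
E
```

```text
t 45.02 p [0.5002 0.2658 0.0605] q [-0.66  1.05 -0.43  2.11  1.73  1.06  1.68] F [-0.2 -0.3 -3.5] op 0.695 ff 35.0
axes x,y,z [[0.684, -0.348, 0.641], [-0.451, -0.892, -0.003], [0.573, -0.287, -0.768]]
tin [0.5032 0.2644 0.018 ] 0.14
dp [-3.1  0.1  5.2] twist [0. 0. 0.] rows 0.1
[0.5049 0.2632 0.0831]
```

step_arm([
  {"dp":[-2,0,3],"twist":[0,0,0],"hand":0.2},
  {"dp":[-4,0,5],"twist":[0,0,0],"hand":0.2},
  {"dp":[-4,0,6],"twist":[0,0,0],"hand":0.2},
  {"dp":[-4,0,6],"twist":[0,0,0],"hand":0.2},
])

```text
clock: 45.58
tool_pos: [0.5011, 0.2651, 0.0546]
eef_rot: [0.914, -0.218, 0.333, 0.078]
contact_force: [-3.0, 0.1, 4.6]
opening: 0.7
finger_force: 35.0
```

step_arm([
  {"dp":[0,0,0],"twist":[0,0,0],"hand":0.4},
  {"dp":[0,0,0],"twist":[0,0,0],"hand":0.7},
  {"dp":[0,0,0],"twist":[0,0,0],"hand":0.95},
  {"dp":[0,0,0],"twist":[0,0,0],"hand":0.95},
  {"dp":[0,0,-10],"twist":[0,0,0],"hand":0.95},
])

```text
clock: 46.2
tool_pos: [0.496, 0.2669, 0.0613]
eef_rot: [0.914, -0.219, 0.333, 0.079]
contact_force: [-0.5, -0.2, 0.1]
opening: 0.976
finger_force: 0.0
```

step_arm([
  {"dp":[0,0,-30],"twist":[0,0,0],"hand":0.95},
  {"dp":[0,0,-80],"twist":[0,0,0],"hand":0.95},
  {"dp":[0,0,-130],"twist":[0,0,0],"hand":0.95},
  {"dp":[0,0,-180],"twist":[0,0,0],"hand":0.95},
  {"dp":[0,0,-180],"twist":[0,0,0],"hand":0.95},
])

```text
clock: 46.82
tool_pos: [0.3908, 0.3229, 0.2019]
eef_rot: [0.915, -0.217, 0.333, 0.075]
contact_force: [1.0, -1.4, -0.5]
opening: 0.977
finger_force: 0.0
```

```bash
python3 - <<'E'
from sim import *
s=st()
for n in ('side','scene','wrist'):
    c=cam(n)
    for nm,xy,z0,z1 in (('W',(.504,.264),.062,.08),('B',(.412,.066),.05,.072)):
        P,C=near(c,xy,.06,z0,z1)
        if len(P)>20:print(n,nm,((P.min(0)+P.max(0))/2).round(4),(P.max(0)-P.min(0)).round(3),np.median(P[:,2]).round(4))
B=np.array([.412,.067,.038]);G=tool(d(-60),d(-50),np.pi);z=G.as_matrix()[:,2]
q,*_=path(s['q'],B-z*.16,G,'pre');q,*_=path(q,B-z*.003,G,'g');delta(B-z*.16,G)
E
```

```text
t 46.83 p [0.3908 0.3229 0.2019] q [-0.84  0.77 -0.55  2.15  1.31  1.12  1.84] F [ 1.  -1.4 -0.5] op 0.977 ff 0.0
axes x,y,z [[0.684, -0.348, 0.641], [-0.447, -0.894, -0.008], [0.576, -0.281, -0.767]]
side W [0.5065 0.2623 0.0699] [0.058 0.067 0.015] 0.0714
side B [0.4122 0.0637 0.0598] [0.058 0.066 0.017] 0.0595
scene W [0.5043 0.2623 0.0707] [0.063 0.061 0.017] 0.0745
scene B [0.4121 0.0669 0.0593] [0.063 0.06  0.018] 0.0625
wrist W [0.5047 0.2644 0.0692] [0.062 0.061 0.014] 0.0742
wrist B [0.4124 0.0674 0.0572] [0.062 0.063 0.014] 0.062
pre n 4 err 0.0 mj 0.11 [-0.71  0.83 -0.46  2.29  1.14  1.03  1.46]
g n 4 err 0.0 mj 0.13 [-0.54  1.12 -0.37  2.36  1.63  1.01  1.15]
dp [  9.4 159.7  58. ] twist [-0.372 -0.     0.442] rows 3.1
```

White is back on its coaster at (0.504, 0.264), upright. Now I'm re-grasping the black tin.

step_arm([
  {"dp":[9,160,58],"twist":[-0.372,0,0.442],"hand":1},
  {"dp":[9,160,58],"twist":[-0.372,0,0.442],"hand":1},
  {"dp":[9,160,58],"twist":[-0.372,0,0.442],"hand":1},
  {"dp":[9,160,58],"twist":[-0.372,0,0.442],"hand":1},
  {"dp":[9,160,58],"twist":[-0.372,0,0.442],"hand":1},
])

```text
clock: 47.6
tool_pos: [0.3602, 0.1572, 0.1597]
eef_rot: [0.814, -0.47, 0.296, 0.171]
contact_force: [-0.1, 0.5, -0.9]
opening: 0.999
finger_force: 0.0
```

```bash
python3 - <<'E'
from sim import *
s=st();c=cam('wrist');P,C=near(c,(.412,.067),.055,.04,.075);P=P[P[:,2]>.058];m=(P.min(0)+P.max(0))/2;print(m.round(4),(P.max(0)-P.min(0)).round(3))
G=tool(d(-60),d(-50),np.pi);z=G.as_matrix()[:,2];delta(np.array([m[0],m[1],.038])-z*.003,G)
E
```

```text
t 47.6 p [0.3602 0.1572 0.1597] q [-0.71  0.83 -0.48  2.29  1.14  1.04  1.45] F [-0.1  0.5 -0.9] op 0.999 ff 0.0
axes x,y,z [[0.384, -0.664, 0.642], [-0.866, -0.501, 0.0], [0.321, -0.555, -0.767]]
[0.4119 0.0673 0.0612] [0.061 0.061 0.006]
dp [  1.8   0.6 157.4] twist [-0.001  0.002  0.001] rows 2.5
```

step_arm([
  {"dp":[2,0,50],"twist":[0,0,0],"hand":1},
  {"dp":[2,1,95],"twist":[0,0,0],"hand":1},
  {"dp":[2,1,135],"twist":[0,0,0],"hand":1},
  {"dp":[2,1,157],"twist":[0,0,0],"hand":1},
  {"dp":[2,1,157],"twist":[0,0,0],"hand":1},
])

```text
clock: 48.28
tool_pos: [0.4101, 0.0678, 0.0404]
eef_rot: [0.814, -0.47, 0.295, 0.171]
contact_force: [0.9, 0.4, -0.8]
opening: 1.0
finger_force: 0.0
```

step_arm([
  {"dp":[0,0,0],"twist":[0,0,0],"hand":0.2},
  {"dp":[0,0,0],"twist":[0,0,0],"hand":0.2},
  {"dp":[0,0,0],"twist":[0,0,0],"hand":0.2},
  {"dp":[0,0,0],"twist":[0,0,0],"hand":0.2},
  {"dp":[0,0,0],"twist":[0,0,0],"hand":0.2},
])

```text
clock: 48.9
tool_pos: [0.4104, 0.0688, 0.0418]
eef_rot: [0.814, -0.469, 0.296, 0.17]
contact_force: [-2.4, 3.8, 6.7]
opening: 0.696
finger_force: 35.0
```

```bash
python3 - <<'E'
from sim import *
s=st();A=R.from_quat(s['eef_rot']);t=A.inv().apply(np.array([.4119,.0673,0])-s['tool_pos']);print('tin in tool',t.round(4));t[1]=0
np.save('tB.npy',np.r_[t,A.inv().apply([0,0,1])])
p=s['tool_pos']+[0,0,.2];delta(p,A)
G=tool(d(-27),d(-50),np.pi);q,*_=path(s['q'],p,A,'l');q,*_=path(q,np.array([.4213,.3208,.2])-G.apply(t[:3]),G,'ab')
E
```

```text
t 48.9 p [0.4104 0.0688 0.0418] q [-0.55  1.11 -0.34  2.36  1.63  0.99  1.13] F [-2.4  3.8  6.7] op 0.696 ff 35.0
axes x,y,z [[0.384, -0.664, 0.641], [-0.865, -0.502, -0.002], [0.323, -0.554, -0.767]]
tin in tool [-0.0252 -0.0005  0.0334]
dp [ 128.3   -0.3 -153.4] twist [0. 0. 0.] rows 3.2
l n 4 err 0.0 mj 0.18 [-0.5   0.62 -0.41  2.32  1.15  1.    1.76]
ab n 6 err 0.0 mj 0.06 [-0.8   0.7  -0.53  2.07  1.24  1.12  2.02]
```

step_arm([
  {"dp":[25,0,-30],"twist":[0,0,0],"hand":0.2},
  {"dp":[60,0,-72],"twist":[0,0,0],"hand":0.2},
  {"dp":[100,0,-120],"twist":[0,0,0],"hand":0.2},
  {"dp":[128,0,-153],"twist":[0,0,0],"hand":0.2},
  {"dp":[128,0,-153],"twist":[0,0,0],"hand":0.2},
])

```text
clock: 49.52
tool_pos: [0.4106, 0.0684, 0.243]
eef_rot: [0.814, -0.471, 0.297, 0.168]
contact_force: [-0.9, 0.9, -3.8]
opening: 0.693
finger_force: 35.0
```

```bash
python3 - <<'E'
from sim import *
s=st();t=np.load('tB.npy');G=tool(d(-27),d(-50),np.pi)
A0=R.from_quat([.814,-.469,.296,.170]);delta(np.array([.4213,.3208,.2])-G.apply(t[:3]),G)
E
```

```text
t 49.52 p [0.4106 0.0684 0.243 ] q [-0.54  0.61 -0.36  2.32  1.15  0.97  1.77] F [-0.9  0.9 -3.8] op 0.693 ff 35.0
axes x,y,z [[0.38, -0.667, 0.641], [-0.866, -0.5, -0.007], [0.325, -0.553, -0.767]]
dp [-166.4 -134.3 -136.3] twist [ 0.365  0.    -0.446] rows 4.1
```

step_arm([
  {"dp":[-166,-134,-136],"twist":[0.365,0,-0.446],"hand":0.2},
  {"dp":[-166,-134,-136],"twist":[0.365,0,-0.446],"hand":0.2},
  {"dp":[-166,-134,-136],"twist":[0.365,0,-0.446],"hand":0.2},
  {"dp":[-166,-134,-136],"twist":[0.365,0,-0.446],"hand":0.2},
  {"dp":[-166,-134,-136],"twist":[0.365,0,-0.446],"hand":0.2},
])

```text
clock: 50.15
tool_pos: [0.4171, 0.3265, 0.2359]
eef_rot: [0.916, -0.216, 0.329, 0.079]
contact_force: [0.4, -0.1, -2.7]
opening: 0.693
finger_force: 35.0
```

```bash
python3 s5.py .1 .035 .0125; python3 - <<'E'
from h import *
for n in ('side','scene'):
    c=cam(n);P,C=near(c,(.504,.264),.06,.062,.08)
    if len(P):print(n,'W',((P.min(0)+P.max(0))/2).round(4),(P.max(0)-P.min(0)).round(3))
    P,C=near(c,(.4213,.3208),.06,.19,.27);k=C.max(1)<75;print(len(P),P[:,2].max())
E
```

```text
t 50.15 p [0.4171 0.3265 0.2359] q [-0.83  0.7  -0.48  2.07  1.24  1.08  2.02] F [ 0.4 -0.1 -2.7] op 0.693 ff 35.0
axes x,y,z [[0.69, -0.344, 0.636], [-0.448, -0.894, 0.003], [0.568, -0.287, -0.771]]
tin [0.4187 0.3256 0.1941] 0.5
dp [-56.7   3.   75.3] twist [0.004 0.007 0.003] rows 1.5
dp [-98.    2.8 125.4] twist [0.004 0.007 0.003] rows 2.5
dp [-112.3    2.8  142.8] twist [0.004 0.007 0.003] rows 2.9
up in tool [ 0.641 -0.002 -0.767]
side W [0.5064 0.2631 0.0705] [0.058 0.069 0.015]
382 0.2697685545889963
scene W [0.5052 0.2628 0.0707] [0.063 0.06  0.017]
690 0.2699231746251952
```

step_arm([
  {"dp":[-30,2,40],"twist":[0.004,0.007,0.003],"hand":0.2},
  {"dp":[-57,3,75],"twist":[0.004,0.007,0.003],"hand":0.2},
  {"dp":[-80,3,103],"twist":[0.004,0.007,0.003],"hand":0.2},
  {"dp":[-98,3,125],"twist":[0.004,0.007,0.003],"hand":0.2},
  {"dp":[-98,3,125],"twist":[0.004,0.007,0.003],"hand":0.2},
])

```text
clock: 50.88
tool_pos: [0.4206, 0.3124, 0.0777]
eef_rot: [0.913, -0.218, 0.333, 0.083]
contact_force: [-0.2, 0.1, -1.6]
opening: 0.695
finger_force: 35.0
```

```bash
python3 s5.py .0123; python3 - <<'E'
from h import *
for n in ('side','scene','wrist'):
    c=cam(n);P,C=near(c,(.504,.264),.06,.062,.08)
    if len(P):print(n,'W',((P.min(0)+P.max(0))/2).round(4),(P.max(0)-P.min(0)).round(3))
    P,C=near(c,(.421,.321),.045,.088,.102);P=P[C.max(1)<95]
    if len(P)>10:print(n,'B',((P.min(0)+P.max(0))/2).round(4),(P.max(0)-P.min(0)).round(3))
E
```

```text
t 50.88 p [0.4206 0.3124 0.0777] q [-0.87  1.02 -0.4   2.14  1.56  1.04  1.61] F [-0.2  0.1 -1.6] op 0.695 ff 35.0
axes x,y,z [[0.683, -0.342, 0.645], [-0.454, -0.891, 0.007], [0.573, -0.298, -0.764]]
tin [0.4226 0.3111 0.0358] 0.6
dp [-19.2  -7.9  14.5] twist [ 0.007 -0.005  0.006] rows 0.4
up in tool [ 0.641 -0.002 -0.767]
side W [0.492  0.2616 0.0714] [0.087 0.07  0.017]
side B [0.4245 0.318  0.0948] [0.059 0.081 0.013]
scene W [0.5036 0.2621 0.0708] [0.065 0.06  0.017]
scene B [0.4223 0.3224 0.095 ] [0.069 0.085 0.014]
wrist W [0.5047 0.2641 0.0691] [0.062 0.062 0.014]
wrist B [0.4235 0.321  0.095 ] [0.061 0.086 0.014]
```

step_arm([
  {"dp":[0,0,0],"twist":[0,0,0],"hand":0.2},
  {"dp":[0,0,0],"twist":[0,0,0],"hand":0.2},
])

```text
clock: 51.28
tool_pos: [0.4215, 0.3153, 0.0807]
eef_rot: [0.913, -0.219, 0.335, 0.08]
contact_force: [-0.9, 0.1, -2.4]
opening: 0.695
finger_force: 35.0
```

```bash
python3 s5.py .0123; python3 - <<'E'
from h import *
c=cam('wrist');save(c,'w6.png')
P,C=near(c,(.421,.321),.05,.088,.104);P=P[C.max(1)<95];print(cv2.minEnclosingCircle((P[:,:2]*1000).astype(np.float32)),np.median(P[:,2]))
E
```

```text
t 51.27 p [0.4215 0.3153 0.0807] q [-0.87  1.01 -0.4   2.14  1.56  1.04  1.61] F [-0.9  0.1 -2.4] op 0.695 ff 35.0
axes x,y,z [[0.68, -0.346, 0.646], [-0.453, -0.892, -0.001], [0.576, -0.292, -0.763]]
tin [0.4236 0.3143 0.0389] 0.4
dp [-20.8  -4.7  17.2] twist [ 0.001 -0.006  0.001] rows 0.4
up in tool [ 0.641 -0.002 -0.767]
((415.0263671875, 319.5617370605469), 47.07546615600586) 0.10095726942695525
```

View pics/w6.png

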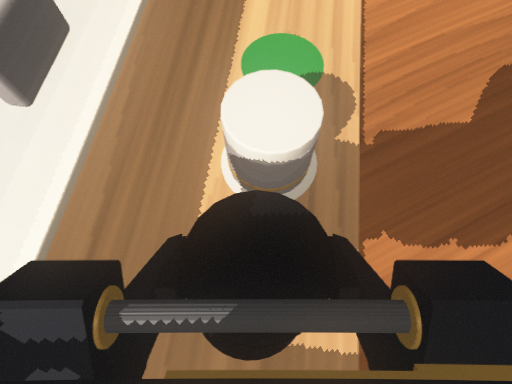

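The white tin stands centred on its disc at (270,165). The black lid in the gripper is at (258,260). I'll check its actual centre from the lid's rim.

```bash
cat > rim.py <<'E'
from h import *
from scipy.optimize import least_squares
s=r.get_state();c=cam('wrist');P=cloud(c);g=c['pixels'].max(2)
pts=[]
for u in range(196,322,2):
    v=np.where((g[185:275,u]<60))[0]
    if len(v):pts.append(P[185+v[0]+1,u])
pts=np.array(pts);zt=np.median(pts[:,2]);k=abs(pts[:,2]-zt)<.004;pts=pts[k]
o=least_squares(lambda x:np.hypot(pts[:,0]-x[0],pts[:,1]-x[1])-.031,[.42,.315],loss='soft_l1',f_scale=.001)
print('lid',o.x.round(4),zt.round(4),len(pts),'rms',np.abs(o.fun).mean().round(4))
t=np.load('tB.npy');A=R.from_quat(s['eef_rot']);print('pred',(s['tool_pos']+A.apply(t[:3]+.062*t[3:])).round(4))
E
python3 rim.py
```

```text
lid [0.422  0.3153] 0.1009 62 rms 0.0003
pred [0.4233 0.3145 0.1008]
```

step_arm([
  {"dp":[-9,-4,6],"twist":[0,0,0],"hand":0.2},
  {"dp":[-15,-5,13],"twist":[0,0,0],"hand":0.2},
  {"dp":[-15,-5,13],"twist":[0,0,0],"hand":0.2},
  {"dp":[-15,-5,13],"twist":[0,0,0],"hand":0.2},
])

```text
clock: 51.88
tool_pos: [0.4207, 0.3207, 0.06]
eef_rot: [0.913, -0.218, 0.334, 0.081]
contact_force: [-0.2, -0.5, -2.5]
opening: 0.697
finger_force: 35.0
```

```bash
python3 s5.py .0123; python3 rim.py
```

```text
t 51.88 p [0.4207 0.3207 0.06  ] q [-0.88  1.05 -0.4   2.12  1.58  1.05  1.58] F [-0.2 -0.5 -2.5] op 0.697 ff 35.0
axes x,y,z [[0.681, -0.345, 0.646], [-0.453, -0.892, 0.001], [0.576, -0.294, -0.763]]
tin [0.4228 0.3196 0.0182] 0.4
dp [-5.  -0.3  3.4] twist [ 0.002 -0.006  0.002] rows 0.1
up in tool [ 0.641 -0.002 -0.767]
lid [0.4214 0.3208] 0.0803 62 rms 0.0003
pred [0.4225 0.3199 0.0802]
```

Centred, 6 mm above the coaster. I'm setting it down and releasing.

step_arm([
  {"dp":[-2,0,2],"twist":[0,0,0],"hand":0.2},
  {"dp":[-4,0,5],"twist":[0,0,0],"hand":0.2},
  {"dp":[-5,0,6],"twist":[0,0,0],"hand":0.2},
  {"dp":[-5,0,6],"twist":[0,0,0],"hand":0.2},
])

```text
clock: 52.42
tool_pos: [0.4211, 0.3208, 0.0538]
eef_rot: [0.913, -0.218, 0.336, 0.08]
contact_force: [-3.2, 0.1, 8.2]
opening: 0.695
finger_force: 35.0
```

step_arm([
  {"dp":[0,0,0],"twist":[0,0,0],"hand":0.4},
  {"dp":[0,0,0],"twist":[0,0,0],"hand":0.7},
  {"dp":[0,0,0],"twist":[0,0,0],"hand":0.95},
  {"dp":[0,0,0],"twist":[0,0,0],"hand":0.95},
  {"dp":[0,0,-10],"twist":[0,0,0],"hand":0.95},
])

```text
clock: 53.05
tool_pos: [0.4152, 0.3232, 0.0599]
eef_rot: [0.913, -0.219, 0.335, 0.081]
contact_force: [-0.6, 0.5, -0.1]
opening: 0.972
finger_force: 0.0
```

step_arm([
  {"dp":[0,0,-30],"twist":[0,0,0],"hand":0.95},
  {"dp":[0,0,-80],"twist":[0,0,0],"hand":0.95},
  {"dp":[0,0,-130],"twist":[0,0,0],"hand":0.95},
  {"dp":[0,0,-180],"twist":[0,0,0],"hand":0.95},
  {"dp":[0,0,-180],"twist":[0,0,0],"hand":0.95},
])

```text
clock: 53.68
tool_pos: [0.309, 0.3799, 0.1997]
eef_rot: [0.914, -0.217, 0.334, 0.077]
contact_force: [0.0, 0.7, -0.3]
opening: 0.976
finger_force: 0.0
```

```bash
cat > s6.py <<'E'
from sim import *
s=st()
for n in ('side','scene','wrist'):
    c=cam(n)
    for nm,xy,z0,z1 in (('W',(.504,.264),.065,.08),('B',(.421,.321),.065,.08)):
        P,C=near(c,xy,.048,z0,z1)
        if len(P)>20:print(n,nm,((P.min(0)+P.max(0))/2).round(4),(P.max(0)-P.min(0)).round(3),np.median(P[:,2]).round(4))
E
python3 s6.py; python3 - <<'E'
from sim import *
s=r.get_state();pi=np.pi
c=cam('scene');P,C=near(c,(.577,.37),.06,.105,.14);print('pull',P.mean(0).round(4))
yaw=d(55.3)
# tool down with tool y along station x (as at start)
x=np.array([-np.sin(yaw),np.cos(yaw),0]);y=np.array([np.cos(yaw),np.sin(yaw),0]);G=R.from_matrix(np.c_[x,y,[0,0,-1]])
G2=G*R.from_euler('z',pi)
via=np.array([.45,.2,.36])
for n,g in (('G',G),('G2',G2)):
    q,*_=path(s['q'],via,g,n+' via');q,*_=path(q,np.array([.577,.3705,.26]),g,'above');q,*_=path(q,np.array([.577,.3705,.12]),g,'dn');q,*_=path(q,np.array([.4945,.2515,.12]),g,'closed')
delta(via,G);delta(via,G2)
E
```

```text
t 53.67 p [0.309  0.3799 0.1997] q [-1.07  0.79 -0.52  2.08  1.15  1.16  1.79] F [ 0.   0.7 -0.3] op 0.976 ff 0.0
axes x,y,z [[0.683, -0.346, 0.643], [-0.448, -0.894, -0.005], [0.577, -0.285, -0.766]]
side W [0.5064 0.2598 0.072 ] [0.058 0.07  0.013] 0.0713
side B [0.4234 0.3165 0.0726] [0.059 0.07  0.015] 0.071
scene W [0.5034 0.2623 0.0724] [0.065 0.06  0.015] 0.0748
scene B [0.4242 0.3181 0.0725] [0.066 0.061 0.015] 0.0745
wrist W [0.5052 0.2641 0.0705] [0.063 0.063 0.011] 0.0741
wrist B [0.4237 0.3205 0.0708] [0.062 0.061 0.011] 0.0742
pull [0.5816 0.3699 0.1205]
G via n 17 err 56.3 mj 1.22 [-0.78  0.31  0.31  2.36  4.12  0.06  2.61]
above n 5 err 56.24 mj 0.08 [-0.75  0.66  0.15  1.99  4.12  0.06  2.46]
dn n 3 err 40.39 mj 0.07 [-0.72  0.88  0.11  1.92  4.12  0.06  2.46]
closed n 3 err 24.7 mj 0.08 [-0.63  0.8   0.1   2.15  4.12  0.06  2.56]
G2 via n 6 err 7.71 mj 0.51 [ 0.24  0.74 -1.45  1.81  0.8   1.34  2.64]
above n 5 err 4.54 mj 0.1 [-0.1   1.12 -1.45  1.37  1.13  1.55  2.64]
dn n 3 err 0.0 mj 0.06 [-0.1   1.29 -1.36  1.44  1.26  1.41  2.62]
closed n 3 err 0.0 mj 0.15 [ 0.11  1.23 -1.4   1.86  1.28  1.32  2.42]
dp [259.6  94.    6.7] twist [ 1.039 -0.066 -2.829] rows 16.1
dp [259.6  94.    6.7] twist [-0.044 -0.703  0.13 ] rows 4.4
```

```bash
cat > s7.py <<'E'
from sim import *
s=r.get_state();pi=np.pi;yaw=d(55.3);ex=np.array([np.cos(yaw),np.sin(yaw),0])
G=R.from_matrix(np.c_[[-np.sin(yaw),np.cos(yaw),0],ex,[0,0,-1]])
O=np.array([.504,.264,0])
via=np.array([.42,.2,.36])
for a in (180,240,270,300):
    g=G*R.from_euler('z',d(a))
    m=tool(d(-27),d(-70),pi+d((a-180)/2))
    q,*_=path(s['q'],via,m,f'{a} mid');q,*_=path(q,via,g,'via');q,*_=path(q,O+ex*.17+[0,0,.26],g,'above');q,*_=path(q,O+ex*.17+[0,0,.12],g,'dn');q,*_=path(q,O+ex*.01+[0,0,.12],g,'closed')
    delta(via,m);delta(via,g)
E
python3 s7.py
```

```text
180 mid n 6 err 0.0 mj 0.54 [ 0.04  0.49 -1.19  2.02  0.91  1.14  2.64]
via n 3 err 5.4 mj 0.18 [ 0.25  0.69 -1.45  1.87  0.75  1.29  2.64]
above n 6 err 8.82 mj 0.12 [-0.16  1.15 -1.45  1.27  1.18  1.58  2.64]
dn n 3 err 2.35 mj 0.07 [-0.15  1.35 -1.45  1.32  1.34  1.51  2.64]
closed n 4 err 0.0 mj 0.13 [ 0.08  1.28 -1.45  1.79  1.31  1.39  2.44]
dp [239.2 107.6 -10.6] twist [ 0.003 -0.355  0.001] rows 4.2
dp [239.2 107.6 -10.6] twist [-0.044 -0.703  0.13 ] rows 4.2
240 mid n 6 err 0.0 mj 0.16 [-0.33  0.33 -0.58  2.04  0.7   0.88  2.37]
via n 5 err 0.0 mj 0.1 [-0.15  0.39 -0.56  1.87  0.25  0.95  2.23]
above n 6 err 0.0 mj 0.14 [-0.46  0.86 -0.45  1.21  0.37  1.15  2.14]
dn n 3 err 0.0 mj 0.09 [-0.47  1.01 -0.4   1.32  0.43  0.9   2.08]
closed n 4 err 0.0 mj 0.14 [-0.36  0.85 -0.36  1.82  0.5   0.57  2.02]
dp [239.2 107.6 -10.6] twist [-0.09  -0.347  0.519] rows 4.2
dp [239.2 107.6 -10.6] twist [-0.412 -0.62   1.131] rows 7.3
270 mid n 6 err 0.0 mj 0.14 [-0.36  0.32 -0.53  2.04  0.68  0.86  2.12]
via n 6 err 0.0 mj 0.09 [-0.23  0.37 -0.45  1.87  0.2   0.94  1.77]
above n 6 err 0.0 mj 0.14 [-0.5   0.85 -0.36  1.21  0.3   1.13  1.67]
dn n 3 err 0.0 mj 0.09 [-0.51  1.   -0.31  1.32  0.35  0.87  1.62]
closed n 4 err 0.0 mj 0.14 [-0.41  0.84 -0.28  1.82  0.41  0.54  1.59]
dp [239.2 107.6 -10.6] twist [-0.137 -0.337  0.778] rows 4.6
dp [239.2 107.6 -10.6] twist [-0.595 -0.525  1.628] rows 9.7
300 mid n 7 err 0.0 mj 0.11 [-0.4   0.32 -0.48  2.04  0.67  0.85  1.88]
via n 7 err 0.0 mj 0.08 [-0.31  0.36 -0.33  1.88  0.15  0.93  1.3 ]
above n 6 err 0.0 mj 0.14 [-0.54  0.84 -0.26  1.22  0.22  1.11  1.2 ]
dn n 3 err 0.0 mj 0.09 [-0.55  0.99 -0.24  1.33  0.26  0.85  1.16]
closed n 4 err 0.0 mj 0.14 [-0.45  0.83 -0.21  1.82  0.32  0.52  1.14]
dp [239.2 107.6 -10.6] twist [-0.183 -0.323  1.037] rows 5.9
dp [239.2 107.6 -10.6] twist [-0.776 -0.385  2.119] rows 12.3
```

step_arm([
  {"dp":[239,108,-11],"twist":[-0.137,-0.337,0.778],"hand":-0.9},
  {"dp":[239,108,-11],"twist":[-0.137,-0.337,0.778],"hand":-0.9},
  {"dp":[239,108,-11],"twist":[-0.137,-0.337,0.778],"hand":-0.9},
  {"dp":[239,108,-11],"twist":[-0.137,-0.337,0.778],"hand":-0.9},
  {"dp":[239,108,-11],"twist":[-0.137,-0.337,0.778],"hand":-0.9},
])

```text
clock: 54.5
tool_pos: [0.4217, 0.1953, 0.3617]
eef_rot: [0.793, -0.584, 0.172, -0.028]
contact_force: [-0.4, 1.1, -0.9]
opening: 0.434
finger_force: 0.0
```

```bash
cat > s8.py <<'E'
from sim import *
import sys
st();yaw=d(55.3);ex=np.array([np.cos(yaw),np.sin(yaw),0]);g=R.from_matrix(np.c_[-ex,[-np.sin(yaw),np.cos(yaw),0],[0,0,-1]])
O=np.array([.504,.264,0])
for a in sys.argv[1:]:
    x,z=map(float,a.split(','));delta(O+ex*x+[0,0,z],g)
E
python3 s8.py .17,.26
```

```text
t 54.5 p [0.4217 0.1953 0.3617] q [-0.35  0.32 -0.54  2.04  0.68  0.87  2.12] F [-0.4  1.1 -0.9] op 0.434 ff 0.0
axes x,y,z [[0.258, -0.936, 0.239], [-0.917, -0.315, -0.245], [0.304, -0.156, -0.94]]
dp [-173.2 -205.1  117.5] twist [-0.343 -0.114  0.896] rows 5.2
```

step_arm([
  {"dp":[-173,-205,117],"twist":[-0.343,-0.114,0.896],"hand":-0.9},
  {"dp":[-173,-205,117],"twist":[-0.343,-0.114,0.896],"hand":-0.9},
  {"dp":[-173,-205,117],"twist":[-0.343,-0.114,0.896],"hand":-0.9},
  {"dp":[-173,-205,117],"twist":[-0.343,-0.114,0.896],"hand":-0.9},
  {"dp":[-173,-205,117],"twist":[-0.343,-0.114,0.896],"hand":-0.9},
])

```text
clock: 55.12
tool_pos: [0.5958, 0.4116, 0.2544]
eef_rot: [-0.479, 0.878, -0.005, -0.003]
contact_force: [-0.5, -0.1, 0.1]
opening: 0.046
finger_force: 0.0
```

step_arm([
  {"dp":[0,0,0],"twist":[0,0,0],"hand":-0.9},
  {"dp":[0,0,0],"twist":[0,0,0],"hand":-0.9},
  {"dp":[0,0,0],"twist":[0,0,0],"hand":-0.9},
])

```text
clock: 55.5
tool_pos: [0.5939, 0.411, 0.2592]
eef_rot: [-0.483, 0.876, -0.006, -0.001]
contact_force: [0.2, -0.0, -0.1]
opening: 0.056
finger_force: 0.0
```

```bash
python3 s8.py .175,.121; python3 - <<'E'
from h import *
c=cam('wrist');P=cloud(c);t=P[(P[...,2]>.12)&(P[...,2]<.135)&(c['depth']>0)&(np.hypot(P[...,0]-.577,P[...,1]-.37)<.06)];print('pull',len(t),cv2.minAreaRect((t[:,:2]*1000).astype(np.float32)) if len(t) else 0)
E
```

```text
t 55.5 p [0.5939 0.411  0.2592] q [-0.49  0.86 -0.41  1.21  0.35  1.14  1.66] F [ 0.2 -0.  -0.1] op 0.056 ff 0.0
axes x,y,z [[-0.534, -0.846, 0.007], [-0.846, 0.534, -0.009], [0.004, -0.011, -1.0]]
dp [ -3.4  -8.6 138.2] twist [-0.01  -0.006  0.043] rows 2.2
pull 1233 ((577.754638671875, 370.99835205078125), (14.133971214294434, 59.304908752441406), 55.538124084472656)
```

step_arm([
  {"dp":[-3,-9,50],"twist":[0,0,0.043],"hand":-0.9},
  {"dp":[-3,-9,95],"twist":[0,0,0.043],"hand":-0.9},
  {"dp":[-3,-9,125],"twist":[0,0,0.043],"hand":-0.9},
  {"dp":[-3,-9,138],"twist":[0,0,0.043],"hand":-0.9},
  {"dp":[-3,-9,138],"twist":[0,0,0.043],"hand":-0.9},
])

```text
clock: 56.18
tool_pos: [0.6041, 0.4081, 0.1209]
eef_rot: [-0.464, 0.886, -0.005, -0.0]
contact_force: [0.1, 0.1, 0.6]
opening: 0.047
finger_force: 0.0
```

step_arm([
  {"dp":[20,0,0],"twist":[0,0,0],"hand":-0.9},
  {"dp":[40,0,0],"twist":[0,0,0],"hand":-0.9},
  {"dp":[60,0,0],"twist":[0,0,0],"hand":-0.9},
  {"dp":[80,0,0],"twist":[0,0,0],"hand":-0.9},
  {"dp":[100,0,0],"twist":[0,0,0],"hand":-0.9},
])

```text
clock: 56.8
tool_pos: [0.5486, 0.3275, 0.1237]
eef_rot: [-0.464, 0.886, -0.004, 0.003]
contact_force: [1.2, 1.6, -2.1]
opening: 0.051
finger_force: 1.1
```

```bash
python3 s8.py .01,.121 .0,.121
```

```text
t 56.8 p [0.5486 0.3275 0.1237] q [-0.43  0.9  -0.35  1.63  0.44  0.7   1.53] F [ 1.2  1.6 -2.1] op 0.051 ff 1.1
axes x,y,z [[-0.57, -0.822, -0.001], [-0.822, 0.57, -0.01], [0.009, -0.005, -1.0]]
dp [67.6  0.5  2.6] twist [-0.01   0.001 -0.001] rows 1.1
dp [77.6  0.4  2.6] twist [-0.01   0.001 -0.001] rows 1.2
```

Pushing the cover with about 2 N. I'll go on towards the front stop.

step_arm([
  {"dp":[18,0,1],"twist":[0,0,0],"hand":-0.9},
  {"dp":[35,0,2],"twist":[0,0,0],"hand":-0.9},
  {"dp":[50,0,2],"twist":[0,0,0],"hand":-0.9},
  {"dp":[60,0,2],"twist":[0,0,0],"hand":-0.9},
  {"dp":[66,0,2],"twist":[0,0,0],"hand":-0.9},
])

```text
clock: 57.42
tool_pos: [0.5106, 0.2724, 0.1209]
eef_rot: [-0.464, 0.886, -0.005, 0.001]
contact_force: [0.9, 1.5, 1.7]
opening: 0.048
finger_force: 0.8
```

step_arm([
  {"dp":[3,0,0],"twist":[0,0,0],"hand":-0.9},
  {"dp":[6,0,0],"twist":[0,0,0],"hand":-0.9},
  {"dp":[6,0,0],"twist":[0,0,0],"hand":-0.9},
])

```text
clock: 57.8
tool_pos: [0.5084, 0.2696, 0.1202]
eef_rot: [-0.464, 0.886, -0.004, 0.003]
contact_force: [4.3, 4.2, 1.0]
opening: 0.047
finger_force: 3.1
```

step_arm([
  {"dp":[2,0,0],"twist":[0,0,0],"hand":-0.9},
  {"dp":[4,0,0],"twist":[0,0,0],"hand":-0.9},
  {"dp":[4,0,0],"twist":[0,0,0],"hand":-0.9},
])

```text
clock: 58.18
tool_pos: [0.5083, 0.2695, 0.1203]
eef_rot: [-0.464, 0.886, -0.002, 0.006]
contact_force: [9.5, 9.9, -7.2]
opening: 0.049
finger_force: 6.7
```

```bash
python3 s8.py; python3 - <<'E'
from h import *
for n in ('scene','side','wrist'):
    c=cam(n);P,C=near(c,(.498,.256),.05,.118,.135);print(n,len(P),P.mean(0).round(4) if len(P) else '')
s=r.get_state();print('x',(s['tool_pos']-[.504,.264,0])@[.569,.822,0])
E
```

```text
t 58.17 p [0.5083 0.2695 0.1203] q [-0.38  0.83 -0.32  1.84  0.49  0.54  1.51] F [ 9.5  9.9 -7.2] op 0.049 ff 6.7
axes x,y,z [[-0.569, -0.822, -0.009], [-0.822, 0.569, -0.01], [0.013, 0.002, -1.0]]
scene 60 [0.515 0.267 0.126]
side 68 [0.5025 0.2558 0.125 ]
wrist 5874 [0.498  0.2556 0.1254]
x 0.0069789079950493245
```

step_arm([
  {"dp":[-12,0,0],"twist":[0,0,0],"hand":-0.9},
  {"dp":[-25,0,0],"twist":[0,0,0],"hand":-0.9},
  {"dp":[-25,0,-40],"twist":[0,0,0],"hand":-0.9},
  {"dp":[-25,0,-100],"twist":[0,0,0],"hand":-0.9},
  {"dp":[-25,0,-160],"twist":[0,0,0],"hand":-0.9},
])

```text
clock: 58.95
tool_pos: [0.5168, 0.2853, 0.2805]
eef_rot: [-0.464, 0.886, -0.005, -0.002]
contact_force: [1.1, 0.1, -0.5]
opening: 0.051
finger_force: 0.0
```

step_arm([
  {"dp":[-80,100,-60],"twist":[0,0,0],"hand":-0.9},
  {"dp":[-80,100,-60],"twist":[0,0,0],"hand":-0.9},
  {"dp":[-80,100,-60],"twist":[0,0,0],"hand":-0.9},
  {"dp":[-80,100,-60],"twist":[0,0,0],"hand":-0.9},
])

```text
clock: 59.45
tool_pos: [0.48, 0.4097, 0.3378]
eef_rot: [-0.464, 0.886, -0.006, -0.001]
contact_force: [0.5, 0.5, -0.3]
opening: 0.049
finger_force: 0.0
```

```bash
python3 - <<'E'
from sim import *
s=st();c=cam('side');u,v=px(c,[.5,.27,.05]).astype(int);a=cv2.resize(c['pixels'][v-45:v+45,u-60:u+60],None,fx=5,fy=5)
cv2.imwrite('pics/end.png',a[:,:,::-1])
for n in ('side','scene','wrist'):
    c=cam(n);h=cv2.cvtColor(c['pixels'],cv2.COLOR_RGB2HSV)
    P,C=near(c,(.498,.256),.05,.118,.135);
    if len(P):print(n,'pull x',((P-[.504,.264,0])@np.array([.569,.822,0])).mean().round(4))
    for nm,xy in (('W',(.504,.264)),('B',(.421,.321))):
        P,C=near(c,xy,.05,.05,.08)
        if len(P)>20:print(n,nm,len(P),((P.min(0)+P.max(0))/2).round(4),(P.max(0)-P.min(0)).round(3))
E
```

```text
t 59.45 p [0.48   0.4097 0.3378] q [-0.55  0.65 -0.45  1.43  0.3   1.14  1.49] F [ 0.5  0.5 -0.3] op 0.049 ff 0.0
axes x,y,z [[-0.569, -0.823, 0.007], [-0.823, 0.569, -0.009], [0.004, -0.011, -1.0]]
side pull x -0.012
scene pull x -0.0095
wrist pull x -0.0095
```

View pics/end.png

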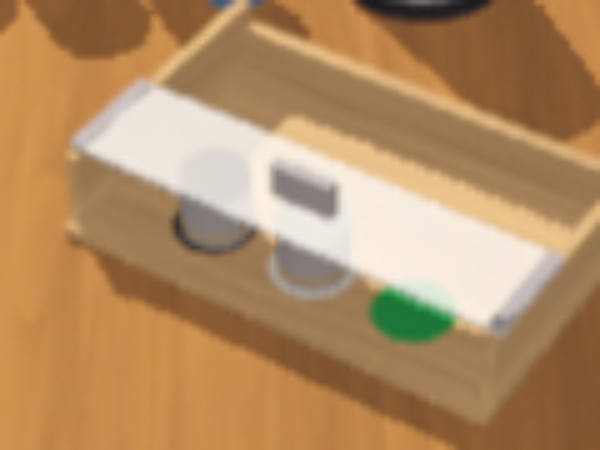

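The cover is fully forward (the pull's measured position gives a joint value of about 0). Under it, both tins stand centred on their discs: black at (215,235) and white at (310,270). Handing in.

```bash
python3 -c "
from plant import r
print(r.finish_job())"
```

```text
the job is handed in; nothing more can be done
None
```

The job is handed in, though no verdict came back: the white- and black-lidded tins (no green one was out) were each inverted about 3 s and stand centred on their coasters under the closed cover. The white tin was found off its coaster partway through, so I put it back before placing the black one.

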